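# Tip a diamond plate out of its nest and latch it in the honing holder

## Task

The diamond sharpening plate lies flush in its wooden nest: press down on its far end, under the little shelf, so that the near end tips up out of the pocket and stays up. Take the plate out, lay it on the open front of the green honing holder, and slide it away from you between the guides, under the red lip, until it is fully home against the stop and the brass catch has sprung up behind it. Let go, and leave the oil jar, the hammer and the screwdriver where they are.

Things in the scene. Friction and masses are not known exactly. Their poses are not given: they have to be found in the camera images.
- plate: Diamond sharpening plate, a loose flat bar 150 long (x) x 50 wide (y) x 14 mm thick, steel face up on a blue plastic base, 0.17 to 0.35 kg. Origin: centre of its underside; z up out of the steel face. It starts in the nest's pocket, x along the nest's x, its +x (far) end under the shelf.
- plate_near (a point): Middle of the plate's near (-x) end face, 7 mm above its underside, 75 mm from its centre. This end rises when the far end is pressed.
- nest: Fixed oak block with the pocket for the plate. Origin on the bench, x away from the robot, z up, turned up to 0.25 rad. Block from x = -125 to +66 mm, 89 mm wide, rim 46 mm high. Pocket centred on x = -30 mm; the plate in it lies 32 to 46 mm above the bench, flush with the rim, gaps 3.5 mm at the sides, 4 to 5 mm at the ends, too narrow for fingers.
- shelf_edge (a point): Middle of the front lower edge of the dark shelf board over the nest's far end: 118 mm above the bench, nest x = +28 mm, 17 mm short of the plate's far end. Board 150 mm wide, nest x = 28 to 90 mm, 12 mm thick, a stone on it up to 138 mm high; two posts 10 mm thick at y = +-68, x = 74 mm. A tool pressing below it must point away from the robot and down, 30 to 45 degrees from vertical.
- bed (a joint): Tipping bed under the plate, rad: 0 level, 0.42 fully tipped (far end down about 22 mm, near end up about 39 mm). Axis along the nest's y at nest x = -10 mm, 30 mm above the bench, 20 mm beyond the plate's centre. Stiff friction hinge: 0.2 to 0.27 N m tips it (6 to 8 N close to the plate's far end); it stays where it is left, the plate lying on it.
- holder: Fixed green honing holder. Origin on the bench below the centre of the plate's home place; x along the slide away from the robot, z up, turned up to 0.25 rad. The slide is 20 mm above the bench: in front an open bar 44 mm wide from x = -160 to -40 mm (fingers may hang down beside it, nothing else there), then a base 100 mm wide to x = +90 mm with guides, stop and lip.
- guide_mouth (a point): Middle of the mouth of the aluminium guides at holder x = -44 mm, on the slide. Mouth about 72 mm wide, narrowing to 53 mm (for the 50 mm plate) at x = -28 mm; guides 12 mm high run to the end stop at x = +75 mm. Red lip over the plate's far end from x = 58 to 88 mm: underside 16.5 mm and top 21.5 mm above the slide.
- home (a point): Point on the slide, 20 mm above the bench, where the plate's origin is when fully home against the stop; axes as the holder's.
- catch_top (a point): Top of the brass catch when up: holder x = -81 mm, 4 mm above the slide. A sprung roller 30 mm wide across the slide, 10 mm in diameter, about 1 mm behind the near end of a plate that is home.
- catch (a joint): Catch, m pressed down: 0 up, about 0.004 with the plate over it. Pressed down by less than 1.5 N; springs up by itself behind the plate. To push the plate home, touch its end face 5 to 14 mm above the slide, clear of the catch.
- oil_jar: Bystander: amber jar with a yellow cap, 60 mm across, 95 mm high, beyond the work. Origin: centre of its underside.
- hammer: Bystander: hammer lying on the bench at the left. Origin at its underside.
- driver: Bystander: screwdriver with red handle lying on the bench at the right. Origin at its underside.
Mind the look-alikes: they are no part of the job. What is shaped like the plate but pink or purple is not meant.

How it is judged (in metres and radians):
On the way, in this order (a step that is already met when the one before it is completed fails the run):
1. the plate's near end is tipped up out of the pocket, the plate lying on the tipped bed (value of joint bed above 0.25 rad and angle between plate's own z axis and vertical above 0.2 rad and horizontal distance between plate and nest below 0.06 m), for 0.2 s.
2. the plate lies level on the holder's slide, short of home, its far end towards the stop (x of plate in the frame of home between -0.12 and -0.008 m and y of plate in the frame of home between -0.02 and 0.02 m and z of plate in the frame of home between -0.004 and 0.006 m and angle between plate's own z axis and vertical below 0.12 rad), for 0.1 s.
At the end, for the whole second after the job is handed in: The plate lies flat and still on the slide, face up, within 3 mm of home along the slide and in height and 4 mm across, straight within 0.06 rad, the catch up behind it (pressed under 1.5 mm); bystanders moved less than 30 mm. The nest bed may stay tipped or not (x of plate in the frame of home between -0.003 and 0.003 m and y of plate in the frame of home between -0.004 and 0.004 m and z of plate in the frame of home between -0.003 and 0.003 m and angle between the x axis of plate and the x axis of home, either way round below 0.06 rad and angle between plate's own z axis and vertical below 0.05 rad and value of joint catch below 0.0015 m and linear speed of plate below 0.01 m/s); the robot touches nothing.
It fails at once if the oil jar is disturbed (moved more than 30 mm) (distance of oil_jar from where it was at the start of the episode above 0.03 m).
It fails at once if the hammer is disturbed (moved more than 30 mm) (distance of hammer from where it was at the start of the episode above 0.03 m).
It fails at once if the screwdriver is disturbed (moved more than 30 mm) (distance of driver from where it was at the start of the episode above 0.03 m).
It also fails if it takes over 59 s, if anything falls off the work surface, if the arm or the gripper's body presses on something with over 40 N, if the wrist force passes 120 N, or if a joint passes its speed limit or range.

## Robot

A 6-joint arm with a two-finger parallel gripper is mounted at the origin on the work surface. World frame = base frame: x ahead of the robot, y to its left, z up, the work surface at z = 0. Lengths are in m, angles in degrees, forces in N, time in s.
With the tool pointing down it reaches from about 0.4 to 0.825 m from the base axis. Payload 7 kg.
Tool frame: the origin (TCP) lies at the centre of the arm's flange, where the gripper is bolted on; the fingertips stand 178 mm ahead of it and the grasp point (between the pads) lies 159 mm ahead of it (ctrl.hold_point_z is the distance from the TCP to the grasp point, in m); z points along the fingers, y is the line along which they close (so a half turn about z gives the same grasp; the last joint's range is limited). The gripper opens to 88 mm and grips with 3 to 60 N. Pads are 19 mm wide; open, the fingers measure 130 mm over their backs; the gripper's body (78 mm by 193 mm) begins 47 mm behind the grasp point.
Start: joints at [-51.962, 20.546, 0.682, 0, -70.136, -16.507], TCP at [0.248, -0.628, 0.405] pointing down, gripper open.
Joint ranges: [-176.03, 176.03], [-82.01, 121.73], [-58.28, 71.71], [-173.87, 95.51], [-174.79, -0.11], [-173.66, 173.66]. Speed limits (degrees/s): [136.94, 136.94, 172.46, 180, 180, 180].

## Interface

Orientations are given as [roll, pitch, yaw] about the fixed x, y, z axes, in that order (R = Rz(yaw) Ry(pitch) Rx(roll)).
In Python, from plant import ctrl gives the robot as it stands.
- The arm moves only by the shell command python3 -m inch 'ROWS'. ROWS is JSON, one flat list of numbers, 7 for each row, row after row: the closure, from 0 (fully open) to 1 (shut), then the shift along the tool's x, y, z in mm, then the turn, a rotation vector about the tool's x, y, z in degrees. In form: [hand, x, y, z, wx, wy, wz, hand, x, y, z, wx, wy, wz, ...]. A call has 1 to 5 rows; each row is the pose to reach, as a shift and turn from the pose commanded when the call began, along the tool's axes at that moment; what a row does not reach only later rows make up. A row lasts 1/10 s, in which the tool goes at most 50 mm and 8.59 degrees, less where a joint would pass 70% of its speed; a pose out of reach is approached as far as the arm can. A call with a gripper value outside its range is refused whole. The fingers move at their own pace and stop on an object; the grip force is fixed at half the most. Time passes only in rows, so rows that repeat a pose let the fingers close. It gives the time, the measured TCP pose, the force, the opening and the grip force at its end, in the units of the state.
- ctrl.get_obs(): the state, without advancing time (a new reading comes with each control period).
- ctrl.snapshot(name): name is "scene" or "top"; returns a dict with "frame" (384x512x3 uint8, red, green, blue), "K" (3x3 intrinsics, pixels), "k1" (the pictures are not rectified: a ray, as slopes to the right and down, at radius r is drawn at 1 + k1 r^2 times it, then the intrinsics apply), "R" (3x3) and "t" (3): a world point X has camera coordinates R X + t. Camera axes: x right, y down, z forward; pixel columns grow to the right and rows downward; lengths in m; the calibration is good to about 2 mm. A picture is of the moment at which its call begins. There is no depth.
- ctrl.close_job(): hands the job in; it is judged then, once.
Trained networks look in a picture, given as the dict that the camera call returned (one of the last four; its "shot" number tells which), for a name from the list of things; names that differ only in an ending like _2 or _b are one class to them, and where a whole thing is asked for, a point or a joint stands for the part that bears it (a point fixed in the world has none). Each returns a list of dicts, best first, with "p" (0 to 1); they miss things now and then, are a little off and sometimes report something else, mostly with a low value. They report only what shows in the picture. A call takes as long as a camera call. They do not tell look-alikes from the thing itself.
- ctrl.recognise(picture, thing): "location" ([x, y, z] in m, in world coordinates, good to about 4 mm: the middle of the surface that is visible of it).
- ctrl.trace(picture, thing): "pixels" (384x512 bool, what is visible of it).
- ctrl.mark_of(picture, thing): "location" ([x, y, z] in m, in world coordinates, good to about 4 mm: a listed point, or the origin of a listed thing).
The state is a dict: "clock": time; "joint_pos": joint angles; "qvel": joint speeds; "tau": joint torques, N m; "tool_pos": TCP position; "orientation": TCP orientation; "force": force on the tool from outside, world axes, zero at the start; "moment": the same for the moment, N m; "opening": finger opening in m; "gripper_force": force on a finger pad.
Only numpy, scipy, OpenCV 4.12 (cv2) and the standard library are available. Lean on these libraries where they do the work, as an engineer would, in place of code of your own. Each camera call takes 0.05 s, during which the arm holds its last target. There are 200 camera calls.

## Working session

There is one attempt and no reset: what is moved stays moved. The work goes in short steps, Python scripts to look and compute and a shell command to move; the robot and the scene stay as the last step left them, time stands still between calls to the robot, and variables do not carry over. Pictures are saved under pics/ and viewed, at most 11 in all, crops included, and the job is handed in when it is done.

```bash
ls; mkdir -p pics
cat > h.py <<'E'
import numpy as np, cv2
from scipy.spatial.transform import Rotation as Ro
from plant import ctrl
def pose():
    o=ctrl.get_obs(); return np.array(o["tool_pos"]),Ro.from_euler('xyz',o["orientation"],degrees=True),o
def proj(s,X):
    c=np.array(X)@np.array(s["R"]).T+s["t"]; u=c[...,:2]/c[...,2:]
    u=u*(1+s["k1"]*(u**2).sum(-1,keepdims=True)); K=np.array(s["K"])
    return u@K[:2,:2].T+K[:2,2]
def ray(s,px,z):
    K=np.array(s["K"]);d=(np.array(px,float)-K[:2,2])/[K[0,0],K[1,1]];u=d.copy()
    for _ in range(30): u=d/(1+s["k1"]*(u**2).sum(-1,keepdims=True))
    R=np.array(s["R"]);o=-R.T@s["t"]; r=np.concatenate([u,np.ones(u.shape[:-1]+(1,))],-1)@R
    return o+r*((z-o[2])/r[...,2:])
def shift(P,R):  # row toward TCP pos P, rotation R
    p,q,_=pose(); return np.round(q.inv().apply(np.array(P)-p)*1000,1),np.round((q.inv()*R).as_rotvec(degrees=True),2)
E
python3 - <<'E'
from h import *
for n in("top","scene"):
    s=ctrl.snapshot(n);cv2.imwrite(f"pics/{n}1.png",s["frame"][:,:,::-1])
    for k in("plate","plate_near","nest","shelf_edge","holder","guide_mouth","home","catch_top","oil_jar","hammer","driver"):
        print(n,k,[(np.round(d["location"],4).tolist(),round(d["p"],2)) for d in ctrl.mark_of(s,k)[:3]])
print(pose()[2])
E
```

```text
pics
top plate [([0.3804, 0.0163, 0.0028], 0.84), ([0.6979, 0.3891, 0.0017], 0.82), ([0.5683, 0.1715, 0.032], 0.66)]
top plate_near [([0.4971, 0.187, 0.0401], 0.69), ([0.684, 0.4607, 0.0108], 0.64), ([0.3015, 0.0319, 0.0094], 0.63)]
top nest [([0.599, 0.1673, -0.0041], 0.66), ([0.6247, 0.1617, 0.1204], 0.24)]
top shelf_edge [([0.6282, 0.1614, 0.1223], 0.6)]
top holder [([0.6199, -0.1616, 0.0015], 0.92)]
top guide_mouth [([0.5689, -0.1537, 0.0206], 0.66)]
top home [([0.6168, -0.1537, 0.0239], 0.7)]
top catch_top [([0.5306, -0.1518, 0.0245], 0.92), ([0.5647, 0.1716, 0.0359], 0.18)]
top oil_jar [([0.788, 0.0427, 0.0019], 0.96)]
top hammer [([0.4414, 0.436, -0.0022], 0.96)]
top driver [([0.4736, -0.4444, 0.0005], 0.88), ([0.7915, 0.0446, -0.0005], 0.66)]
scene plate [([0.5643, 0.171, 0.0293], 0.89), ([0.6989, 0.3847, -0.0033], 0.66), ([0.3762, 0.0219, -0.0028], 0.65)]
scene plate_near [([0.6808, 0.465, 0.0012], 0.9), ([0.4948, 0.1919, 0.0401], 0.76), ([0.613, -0.1561, 0.0183], 0.68)]
scene nest [([0.5945, 0.1685, -0.0019], 0.95)]
scene shelf_edge [([0.624, 0.1619, 0.1113], 0.58), ([0.474
[... 346 characters left out ...]
-0.4445, 0.001], 0.71)]
{'clock': 1.2, 'joint_pos': array([-5.19610007e+01,  2.05449964e+01,  6.82498155e-01,  5.03969717e-04,
       -7.01355777e+01, -1.65060177e+01]), 'qvel': array([ 0.05145571, -0.01443283, -0.00832292,  0.08551932, -0.09984872,
       -0.14699064]), 'tau': array([ 5.41192694e-04, -5.82393372e+01,  2.93296552e+01,  7.00211272e+00,
        1.25285808e-02,  1.10595701e-05]), 'tool_pos': array([ 0.24771425, -0.62788175,  0.40468234]), 'orientation': array([-1.79998021e+02,  9.21899886e-05, -1.58466847e+02]), 'force': array([ 1.34057887, -0.05134763,  1.08186791]), 'moment': array([ 0.01366242,  0.0147599 , -0.01523893]), 'gripper_force': 0.0, 'opening': 0.08778805466219368}
```

```bash
python3 -m inch --help 2>&1 | head -5; python3 -c "
from h import *
import pickle
"
```

```text
invalid input: not JSON, or not a number
```

View pics/top1.png

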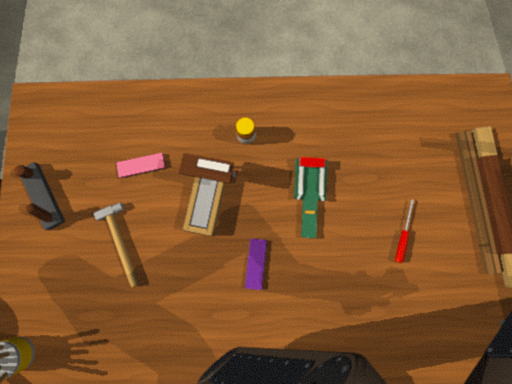

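View pics/scene1.png

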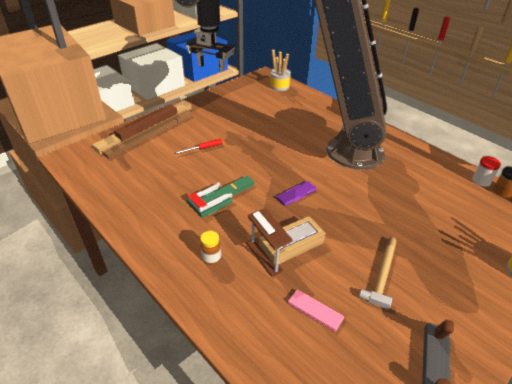

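The top view shows the nest with the grey-faced plate near (205,195), its shelf at (208,168), and the holder with its red lip at (312,161) and catch at (310,212). Pink and purple decoys lie at (140,165) and (257,264). Next I'll refine the yaw of nest and holder.

Run:
```python
from h import *
s=ctrl.snapshot("top");f=s["frame"];hsv=cv2.cvtColor(f,cv2.COLOR_RGB2HSV)
def pts(m,z):
    v,u=np.nonzero(m);return ray(s,np.c_[u,v],z)[:,:2]
# plate steel face
m=np.zeros(f.shape[:2],bool)
for d in ctrl.trace(s,"plate"):
    v,u=np.nonzero(d["pixels"]);print("tr",d["p"],u.mean(),v.mean(),len(u))
    if abs(u.mean()-205)<20: m|=d["pixels"]
roi=np.zeros_like(m);roi[176:236,180:230]=1
grey=roi&(hsv[...,1]<60)&(hsv[...,2]>90)
for nm,mm,z in(("plate",m,.046),("grey",grey,.046)):
    P=pts(mm,z)
    if len(P)>20: print(nm,len(P),cv2.minAreaRect((P*1000).astype(np.float32)))
roi[:]=0;roi[150:245,285:335]=1
H=hsv[...,0]
g=roi&(H>60)&(H<95)&(hsv[...,1]>110)
g2=g.copy();g2[:200]=0
P=pts(g2,.02);print("bar",len(P),cv2.minAreaRect((P*1000).astype(np.float32)))
r=roi&((H<6)|(H>174))&(hsv[...,1]>180);P=pts(r,.0415);print("lip",P.mean(0),cv2.minAreaRect((P*1000).astype(np.float32)))
b=roi&(H>15)&(H<35)&(hsv[...,1]>130);b[:200]=0;P=pts(b,.024);print("catch",P.mean(0),len(P))
w=np.zeros_like(m);w[150:180,190:235]=1;w&=(hsv[...,1]<50)&(hsv[...,2]>180);P=pts(w,.138);print("stone",cv2.minAreaRect((P*1000).astype(np.float32)))
```

```text
tr 0.65 204.002574002574 203.4041184041184 777
tr 0.61 141.45133991537378 164.74612129760226 709
plate 777 ((563.2587890625, 173.1718292236328), (52.00200271606445, 146.08172607421875), 76.86741638183594)
grey 838 ((565.1024169921875, 175.0399627685547), (53.12770462036133, 148.75094604492188), 77.94647979736328)
bar 413 ((515.40283203125, -146.7124786376953), (40.706329345703125, 113.66088104248047), 85.87328338623047)
lip [ 0.68742776 -0.15982717] ((688.4661865234375, -159.86819458007812), (74.74433135986328, 28.78429412841797), 89.02278900146484)
catch [ 0.513691   -0.14969547] 92
stone ((658.074462890625, 135.1003875732422), (89.13934326171875, 21.0704288482666), 77.492431640625)
```

```bash
cat >> h.py <<'E'
NY,HY=np.radians(-12.5),np.radians(-4.2)
N=np.array([.597,.167,0]);Hm=np.array([.6155,-.1545,.02])
def fr(o,yaw,p): return o+Ro.from_euler('z',yaw).apply(np.array(p)/1000)
def tool(yaw,th):  # tool y across, pointing down, tilted th deg away(+)
    return Ro.from_euler('z',yaw)*Ro.from_euler('y',-th,degrees=True)*Ro.from_euler('xyz',[180,0,180],degrees=True)
def tcp(P,R,l): return P-R.apply([0,0,l])
E
python3 - <<'E'
from h import *
R=tool(NY,40);print(R.as_matrix().round(2))
T=fr(N,NY,[36,0,54]);A=tcp(T,R,.178+.12)
print(A,shift(A,R))
E
```

```text
[[-0.75  0.22  0.63]
 [ 0.17  0.98 -0.14]
 [-0.64  0.   -0.77]]
[0.44513647 0.20066734 0.28228124] (array([-487.7,  698.3,  122.4]), array([ 11.87, -38.8 ,  32.62]))
```

```bash
M='python3 -m inch'
$M '[1,-24,35,6,0,0,0,1,-49,70,12,0,0,0,1,-73,105,18,0,0,0,1,-98,140,24,0,0,0,1,-122,174.5,30,0,0,0]' >/dev/null
$M '[1,-24,35,6,0,0,0,1,-49,70,12,0,0,0,1,-73,105,18,0,0,0,1,-98,140,24,0,0,0,1,-122,174.5,30,0,0,0]' >/dev/null
$M '[1,-24,35,6,0,0,0,1,-49,70,12,0,0,0,1,-73,105,18,0,0,0,1,-98,140,24,0,0,0,1,-122,174.5,30,0,0,0]' >/dev/null
$M '[1,-24,35,6,0,0,0,1,-49,70,12,0,0,0,1,-73,105,18,0,0,0,1,-98,140,24,0,0,0,1,-122,174.5,30,0,0,0]'
$M '[1,0,0,0,1.2,-4,3.3,1,0,0,0,2.4,-8,6.5,1,0,0,0,3.6,-12,9.8,1,0,0,0,4.8,-15.6,13,1,0,0,0,5.93,-19.4,16.3]' >/dev/null
$M '[1,0,0,0,1.2,-4,3.3,1,0,0,0,2.4,-8,6.5,1,0,0,0,3.6,-12,9.8,1,0,0,0,4.8,-15.6,13,1,0,0,0,5.93,-19.4,16.3]'
python3 - <<'E'
from h import *
R=tool(NY,40);print(pose()[2]["joint_pos"])
T=fr(N,NY,[36,0,54])
for l in(.298,.218,.178): print(shift(tcp(T,R,l),R))
E
```

```text
clock: 3.3
tool_pos: [0.4456, 0.2025, 0.2847]
orientation: [180.0, 0.0, -158.4]
force: [1.0, -0.1, -0.1]
opening: 0.0008
gripper_force: 0.0
clock: 4.3
tool_pos: [0.5007, 0.1553, 0.3715]
orientation: [-179.5, 28.3, 173.8]
force: [0.2, 1.2, -0.3]
opening: 0.0002
gripper_force: 0.0
[  40.46463055    0.64454629  -47.10772324   44.50930899  -29.98117047
 -173.61070082]
(array([95.2, 39.5, 49.8]), array([  3.04, -11.71,   5.24]))
(array([ 79.2,  34.6, 128. ]), array([  3.04, -11.71,   5.24]))
(array([ 71.2,  32.1, 167.1]), array([  3.04, -11.71,   5.24]))
```

```bash
M='python3 -m inch'
$M '[1,0,0,0,0,0,-8,1,0,0,0,0,0,-16,1,0,0,0,0,0,-24,1,0,0,0,0,0,-32,1,0,0,0,0,0,-40]' >/dev/null
$M '[1,0,0,0,0,0,-8,1,0,0,0,0,0,-16,1,0,0,0,0,0,-24,1,0,0,0,0,0,-32,1,0,0,0,0,0,-40]' >/dev/null
$M '[1,0,0,0,0,0,-8,1,0,0,0,0,0,-16,1,0,0,0,0,0,-24,1,0,0,0,0,0,-32,1,0,0,0,0,0,-40]' >/dev/null
$M '[1,0,0,0,0,0,-8,1,0,0,0,0,0,-16,1,0,0,0,0,0,-24,1,0,0,0,0,0,-32,1,0,0,0,0,0,-40]'
cat >> h.py <<'E'
def tool2(yaw,th): return tool(yaw,th)*Ro.from_euler('z',180,degrees=True)
E
python3 - <<'E'
from h import *
R=tool2(NY,40);print(pose()[2]["joint_pos"])
T=fr(N,NY,[36,0,54])
for l in(.298,.218,.178): print(shift(tcp(T,R,l),R))
E
```

```text
clock: 6.3
tool_pos: [0.5003, 0.1555, 0.3705]
orientation: [-170.3, -26.6, -28.3]
force: [0.2, -0.7, -0.0]
opening: 0.0005
gripper_force: 0.0
[ 40.50377362   0.68767572 -47.18276187  44.51201005 -29.94213848
 -13.27771675]
(array([-102.1,   -5.5,   49.2]), array([ -0.97,  12.15, -14.28]))
(array([-85.2,  -6.2, 127.4]), array([ -0.97,  12.15, -14.28]))
(array([-76.8,  -6.6, 166.5]), array([ -0.97,  12.15, -14.28]))
```

```bash
M='python3 -m inch'
$M '[1,-34,-2,16,-0.3,4,-4.8,1,-68,-4,33,-0.6,8,-9.5,1,-102.1,-5.5,49.2,-0.97,12.15,-14.28,1,-102.1,-5.5,49.2,-0.97,12.15,-14.28,1,-102.1,-5.5,49.2,-0.97,12.15,-14.28]'
python3 - <<'E'
from h import *
R=tool2(NY,40);print(pose()[2]["joint_pos"])
T=fr(N,NY,[36,0,54])
for l in(.298,.218,.178): print(shift(tcp(T,R,l),R))
s=ctrl.snapshot("top");cv2.imwrite("pics/t2.png",cv2.resize(s["frame"][110:270,130:340,::-1],None,fx=3,fy=3))
E
```

```text
clock: 6.8
tool_pos: [0.4791, 0.2207, 0.3017]
orientation: [179.0, -38.3, -13.5]
force: [0.2, 0.9, 0.7]
opening: 0.0005
gripper_force: 0.0
[ 32.83325047   6.54960215 -58.22787591  95.29321777 -27.51524518
 -45.65500138]
(array([-34.2,  27.5,  -1.9]), array([ 1.57,  1.66, -0.74]))
(array([-31.9,  25.3,  78. ]), array([ 1.57,  1.66, -0.74]))
(array([-30.8,  24.2, 118. ]), array([ 1.57,  1.66, -0.74]))
```

View pics/t2.png

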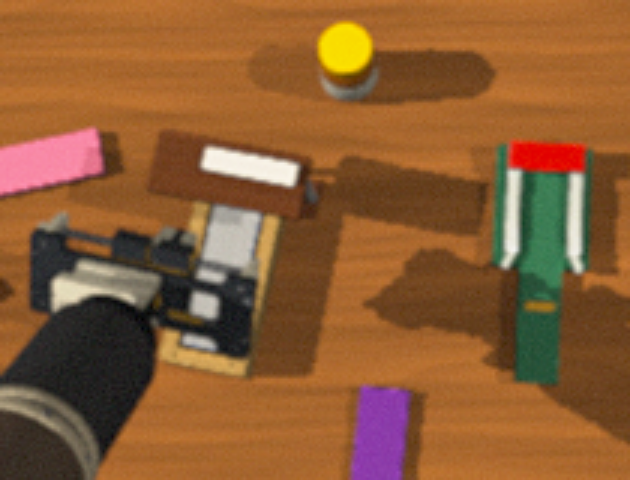

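The picture shows the hand left of the nest, at crop (150,290). Joints 3 and 4 are at their limits, so I'll fit a quick kinematic model to choose a reachable press pose.

```bash
cat > kin.py <<'E'
from h import *
from scipy.optimize import least_squares
def fk(q,k,sg=(1,1,1)):
    a1,d1,L2,a3,L4,d6=k; q=np.radians(q); D=q[1]-q[2]
    w=np.array([a1+L2*np.sin(q[1])+L4*np.cos(D)+a3*np.sin(D),0,d1+L2*np.cos(q[1])-L4*np.sin(D)+a3*np.cos(D)])
    B=Ro.from_euler('z',q[0])
    # forearm frame: z along forearm
    Rf=B*Ro.from_euler('y',np.pi/2+D)*Ro.from_euler('z',sg[0]*q[3])*Ro.from_euler('y',-q[4])*Ro.from_euler('z',sg[1]*q[5]+sg[2])
    return B.apply(w)+Rf.apply([0,0,d6]),Rf
E
cat > obs.py <<'E'
O=[([-51.961,20.545,.6825,0,-70.1356,-16.506],[.24771,-.62788,.40468],[-179.998,0,-158.467]),
([40.46463055,0.64454629,-47.10772324,44.50930899,-29.98117047,-173.61070082],[.5007,.1553,.3715],[-179.5,28.3,173.8]),
([40.50377362,0.68767572,-47.18276187,44.51201005,-29.94213848,-13.27771675],[.5003,.1555,.3705],[-170.3,-26.6,-28.3]),
([32.83325047,6.54960215,-58.22787591,95.29321777,-27.51524518,-45.65500138],[.4791,.2207,.3017],[179,-38.3,-13.5])]
E
python3 - <<'E'
from kin import *
from obs import O
best=None
for s0 in(1,-1):
  for s1 in(1,-1):
    for off in(0,90,180,-90):
      sg=(s0,s1,np.radians(off))
      e=sum((fk(q,[0]*6,sg)[1].inv()*Ro.from_euler('xyz',r,degrees=True)).magnitude() for q,p,r in O)
      if best is None or e<best[0]: best=(e,sg)
print(best);sg=best[1]
r=least_squares(lambda k:np.concatenate([fk(q,k,sg)[0]-p for q,p,_ in O]+[.002*(k-np.array([0,.3,.4,0,.4,.1]))]),[0,.3,.4,0,.4,.1])
print(r.x.round(4),[(1000*(fk(q,r.x,sg)[0]-p)).round(1).tolist() for q,p,_ in O])
E
```

```text
(0.0034847740080636014, (-1, -1, np.float64(-1.5707963267948966)))
[0.0685 0.1464 0.7249 0.0913 0.312  0.3898] [[151.2, 118.0, 10.5], [-48.3, 51.1, -13.2], [-48.3, 51.2, -13.0], [62.7, -84.5, 15.8]]
```

```bash
cat > kin.py <<'E'
from h import *
from scipy.optimize import least_squares
def fk(q,k):
    a1,d1,L2,a3,L4,d6,dy=k[:7]; a5=k[7] if len(k)>7 else 0; q=np.radians(q); D=q[1]-q[2]
    w=np.array([a1+L2*np.sin(q[1])+L4*np.cos(D)+a3*np.sin(D),dy,d1+L2*np.cos(q[1])-L4*np.sin(D)+a3*np.cos(D)])
    B=Ro.from_euler('z',q[0])
    R5=B*Ro.from_euler('y',np.pi/2+D)*Ro.from_euler('z',-q[3])*Ro.from_euler('y',-q[4])
    return B.apply(w)+R5.apply([a5,0,d6]),R5*Ro.from_euler('z',-q[5]-np.pi/2)
E
python3 - <<'E'
from kin import *
from obs import O
for n in(7,8):
  k0=np.array([0,.3,.4,0,.4,.1,-.19,0][:n])
  r=least_squares(lambda k:np.concatenate([fk(q,k)[0]-p for q,p,_ in O]+[.001*(k-k0)]),k0)
  print(r.x.round(4).tolist(),[(1000*(fk(q,r.x)[0]-p)).round(1).tolist() for q,p,_ in O])
E
```

```text
[0.3935, -0.3003, 0.4728, 0.1355, 0.0445, -0.1539, -0.2145] [[-17.9, -14.1, 3.9], [-31.3, 33.9, -5.3], [-30.5, 34.5, -4.5], [39.8, -57.0, 5.9]]
[0.2926, -0.3309, 0.5874, 0.1679, 0.0315, -0.033, -0.2118, -0.0616] [[-15.8, -12.2, -5.4], [-27.5, 34.3, 6.4], [-26.8, 34.9, 7.0], [33.9, -58.9, -8.0]]
```

```bash
cat > kin.py <<'E'
from h import *
from scipy.optimize import least_squares
def fk(q,k):
    a1,d1,L2,a3,L4,d6,dy,a5,d4=k; q=np.radians(q); D=q[1]-q[2]
    w=np.array([a1+L2*np.sin(q[1])+L4*np.cos(D)+a3*np.sin(D),dy,d1+L2*np.cos(q[1])-L4*np.sin(D)+a3*np.cos(D)])
    B=Ro.from_euler('z',q[0])
    R4=B*Ro.from_euler('y',np.pi/2+D)*Ro.from_euler('z',-q[3])
    R5=R4*Ro.from_euler('y',-q[4])
    return B.apply(w)+R4.apply([0,d4,0])+R5.apply([a5,0,d6]),R5*Ro.from_euler('z',-q[5]-np.pi/2)
E
python3 - <<'E'
from kin import *
from obs import O
for free in([0,1,2,3,4,5,8],[1,2,3,4,5,6,8],[1,2,4,5,8],[1,2,4,5,7,8],[1,2,3,4,5,8],range(9)):
  k0=np.array([0,.25,.4,0,.4,.1,0,0,-.19]); free=list(free)
  def full(x): k=k0.copy();k[free]=x;return k
  r=least_squares(lambda x:np.concatenate([fk(q,full(x))[0]-p for q,p,_ in O]+[.001*(x-k0[free])]),k0[free])
  print(full(r.x).round(4).tolist(),[(1000*(fk(q,full(r.x))[0]-p)).round(1).tolist() for q,p,_ in O])
E
```

```text
[0.0001, 0.199, 0.6014, -0.0001, 0.4636, 0.2, 0.0, 0.0, -0.1918] [[0.0, 0.0, 0.0], [0.0, -0.0, -0.0], [0.0, -0.0, 0.0], [-0.0, 0.0, 0.0]]
[0.0, 0.199, 0.6015, -0.0, 0.4636, 0.2, 0.0, 0.0, -0.1918] [[0.0, 0.0, 0.0], [0.0, -0.0, -0.0], [0.0, -0.0, 0.0], [-0.0, 0.0, -0.0]]
[0.0, 0.1989, 0.6015, 0.0, 0.4636, 0.2, 0.0, 0.0, -0.1918] [[0.0, 0.0, 0.0], [0.0, -0.0, -0.0], [0.0, -0.0, 0.0], [-0.0, 0.0, -0.0]]
[0.0, 0.1989, 0.6016, 0.0, 0.4636, 0.2, 0.0, -0.0, -0.1918] [[0.0, 0.0, 0.0], [0.0, -0.0, -0.0], [0.0, -0.0, 0.0], [-0.0, 0.0, -0.0]]
[0.0, 0.1989, 0.6016, 0.0, 0.4636, 0.2, 0.0, 0.0, -0.1918] [[0.0, 0.0, 0.0], [0.0, -0.0, -0.0], [0.0, -0.0, 0.0], [-0.0, 0.0, -0.0]]
[0.0003, 0.1988, 0.6013, 0.0, 0.4634, 0.1998, -0.0001, -0.0, -0.1917] [[-0.0, 0.0, 0.0], [0.0, -0.0, -0.0], [-0.0, 0.0, 0.0], [-0.0, -0.0, 0.0]]
```

```bash
cat >> kin.py <<'E'
KK=np.array([0,.1989,.6016,0,.4636,.2,0,0,-.1918])
lo=np.array([-176,-82,-58.2,-173.8,-174.7,-.2,]);lo=np.array([-176,-82,-58.2,-173.8,-174.7,-173.6]);hi=np.array([176,121.7,71.7,95.4,-.2,173.6])
def ik(P,R,q0=None,n=40):
    rng=np.random.default_rng(0);sol=[]
    for i in range(n if q0 is None else 1):
        x0=rng.uniform(lo,hi) if q0 is None else np.clip(q0,lo+.1,hi-.1)
        def f(x):
            p,r=fk(x,KK);return np.r_[(p-P)*5,(r.inv()*R).as_rotvec()]
        s=least_squares(f,x0,bounds=(lo,hi),x_scale=50.)
        if np.abs(s.fun).max()<2e-3 and not any(np.abs(s.x-t).max()<2 for t in sol): sol.append(s.x)
    return sol
E
python3 - <<'E'
from kin import *
for T in(tool,tool2):
  for th in(32,36,40,44):
    R=T(NY,th)
    for l in(.178,.218,.258):
      for q in ik(tcp(fr(N,NY,[36,0,45]),R,l),R): print(T.__name__,th,l,q.round(0))
E
python3 - <<'E'
from kin import *
q=[32.83,6.55,-58.23,95.29,-27.5,-45.65]
print(fk(q,KK)[0], len(ik(fk(q,KK)[0],fk(q,KK)[1])))
for th in(30,35,40,45):
  for dpsi in(-40,-20,-10,0,10,20,40,60):
    for spin in (0,):
      R=tool2(NY+np.radians(dpsi),th)
      for q in ik(tcp(fr(N,NY,[34,0,45]),R,.178),R,n=25): print(th,dpsi,q.round(0).tolist())
E
```

```text
[0.4790909  0.22071765 0.30167725] 1
30 -40 [42.0, 26.0, -40.0, 53.0, -39.0, -51.0]
30 -20 [31.0, 21.0, -52.0, 85.0, -27.0, -54.0]
30 60 [21.0, 20.0, -22.0, -34.0, -24.0, 145.0]
35 -40 [43.0, 27.0, -43.0, 60.0, -41.0, -59.0]
35 60 [16.0, 20.0, -21.0, -46.0, -25.0, 160.0]
40 -40 [44.0, 29.0, -44.0, 65.0, -45.0, -65.0]
40 40 [26.0, 18.0, -31.0, -43.0, -1.0, 134.0]
45 -40 [45.0, 30.0, -45.0, 69.0, -48.0, -71.0]
45 20 [-5.0, 20.0, -38.0, -144.0, -15.0, -116.0]
45 60 [4.0, 22.0, -20.0, -70.0, -31.0, -169.0]
```

```bash
cat > pr.py <<'E'
from kin import *
def toolG(psi,th,half=0):  # tilt heading psi (deg, rel nest), y as near nest y as can be; nest->world
    z=np.array([np.sin(np.radians(th))*np.cos(np.radians(psi)),np.sin(np.radians(th))*np.sin(np.radians(psi)),-np.cos(np.radians(th))])
    y=np.array([0,1,0])-z[1]*z;y/=np.linalg.norm(y)
    if half:y=-y
    return Ro.from_matrix(np.c_[np.cross(y,z),y,z])   # in nest frame
g=lambda a,b,n:np.linspace(a,b,n)
body=np.array(np.meshgrid([-39,0,39],g(-96.5,96.5,21),g(-178,-66,15))).reshape(3,-1).T
body=np.r_[body,np.array(np.meshgrid(g(-39,39,9),g(-96.5,96.5,21),[-66])).reshape(3,-1).T]
fing=np.array(np.meshgrid([-9.5,9.5],[-21,21],g(-66,0,15))).reshape(3,-1).T
def boxd(P,a,b): return np.linalg.norm(np.maximum(0,np.maximum(a-P,P-b)),axis=1).min()
def clear(R,tip,bed):
    B=R.apply(body)+tip;F=R.apply(fing)+tip
    c,s=np.cos(bed),np.sin(bed)
    def pl(P): d=P-[-10,0,30]; return np.c_[c*d[:,0]-s*d[:,2],d[:,1],s*d[:,0]+c*d[:,2]]
    d=[min(boxd(X,[28,-75,118],[90,75,138]) for X in(B,F)), boxd(pl(B),[-95,-25,2],[55,25,16]), boxd(B,[-125,-44.5,0],[66,44.5,46])]
    return np.round(d,1), np.round(np.array([F[-4:].min(0),F[-4:].max(0)]),1)
def tipfor(R,cx,cy,bed):  # tip such that lowest corner touches plate top at lever cx from axis
    c,s=np.cos(bed),np.sin(bed)
    F=R.apply([[x,y,0] for x in(-9.5,9.5) for y in(-21,21)])
    h=(s*F[:,0]+c*F[:,2]);i=h.argmin()
    tx=cx  # tip x given
    # plate coords height s*(x+10)+c*(z-30)=16
    z=30+(16-h[i]-s*(tx+10))/c
    return np.array([tx,cy,z]),F[i,0]+tx
E
python3 - <<'E'
from pr import *
for psi in range(-25,46,5):
  for th in(28,32,36,40,45,50):
    R=toolG(psi,th)
    for tx in(30,36):
      T0,c0=tipfor(R,tx,0,0);T1,c1=tipfor(R,tx,0,.36)
      d0,_=clear(R,T0,0);d1,_=clear(R,T1,.36)
      if min(d0.min(),d1.min())<2: continue
      W=Ro.from_euler('z',NY)*R
      a=ik(tcp(fr(N,NY,T1),W,.178),W,n=12)
      if a and ik(tcp(fr(N,NY,T0),W,.178),W,q0=a[0]): print(psi,th,tx,round(c0,1),d0,d1,a[0].round(0).tolist())
E
```

```text
15 45 30 25.8 [ 7.3 27.1 24.5] [11.7  2.  12.7] [-6.0, 21.0, -47.0, -165.0, -24.0, 72.0]
20 45 30 26.6 [ 3.8 28.5 25. ] [10.6  3.  12.4] [-5.0, 20.0, -40.0, -146.0, -16.0, 52.0]
```

Run:
```python
from pr import *
W0=Ro.from_euler('z',NY)
for psi in(8,12,16,20):
  for th in(41,43,45,47):
   for tx in(29,32):
    R=toolG(psi,th);T0,c0=tipfor(R,tx,0,0);T1,c1=tipfor(R,tx,0,.36)
    d0,_=clear(R,T0,0);d1,e1=clear(R,T1,.36);W=W0*R
    a=ik(tcp(fr(N,NY,T1),W,.178),W,n=12)
    if not a: continue
    b=ik(tcp(fr(N,NY,T0),W,.178),W,q0=a[0]); c=ik(tcp(fr(N,NY,T0),W,.178+.06),W,q0=a[0])
    print(psi,th,tx,round(c0,1),d0,d1,a[0].round(0).tolist(),c[0].round(0).tolist() if c else None,bool(b),e1.tolist())
```

```text
12 41 29 23.6 [ 5.7 31.  29. ] [ 9.   6.6 17.5] [-4.0, 20.0, -47.0, -172.0, -18.0, 76.0] None True [[10.8, 18.9, 38.8], [19.9, 20.8, 49.5]]
12 41 32 26.6 [ 2.8 31.  29. ] [ 7.4  6.6 16.4] [-4.0, 20.0, -46.0, -172.0, -18.0, 76.0] None True [[13.8, 18.9, 37.7], [22.9, 20.8, 48.4]]
12 43 29 24.0 [ 7.9 28.8 26.7] [10.9  4.1 15.2] [-4.0, 21.0, -49.0, -173.0, -23.0, 78.0] [-4.0, 10.0, -48.0, -167.0, -11.0, 71.0] True [[10.5, 18.8, 38.7], [20.0, 20.8, 49.0]]
12 43 32 27.0 [ 4.9 28.8 26.7] [ 9.4  4.1 14.1] [-4.0, 21.0, -48.0, -173.0, -23.0, 78.0] [-4.0, 10.0, -48.0, -167.0, -11.0, 71.0] True [[13.5, 18.8, 37.6], [23.0, 20.8, 47.9]]
12 45 29 24.4 [ 9.9 26.5 24.4] [12.9  1.6 12.8] [-5.0, 22.0, -51.0, -174.0, -27.0, 79.0] [-5.0, 11.0, -51.0, -170.0, -17.0, 75.0] True [[10.3, 18.7, 38.6], [20.0, 20.8, 48.6]]
12 45 32 27.4 [ 7.  26.5 24.4] [11.4  1.6 11.7] [-5.0, 22.0, -50.0, -174.0, -27.0, 79.0] [-5.0, 11.0, -51.0, -170.0, -17.0, 75.0] True [[13.3, 18.7, 37.4], [23.0, 20.8, 47.4]]
16 41 29 24.1 [ 4.  31.7 29. ] [ 8.2  7.3 17.5] [-3.0, 19.0, -37.0, -149.0, -8.0, 51.0] None False [[10.4, 18.1, 40.
[... 931 characters left out ...]
2.5  0.   9.4] [-7.0, 22.0, -48.0, -164.0, -28.0, 72.0] [-6.0, 11.0, -46.0, -153.0, -15.0, 59.0] True [[12.4, 17.7, 38.5], [22.3, 20.6, 48.2]]
20 45 29 25.6 [ 4.8 28.5 25. ] [11.   3.  12.8] [-5.0, 20.0, -40.0, -146.0, -16.0, 52.0] None True [[9.2, 17.0, 41.1], [18.6, 20.4, 51.1]]
20 45 32 28.6 [ 1.8 28.5 25. ] [ 9.6  3.  11.7] [-5.0, 20.0, -39.0, -146.0, -16.0, 52.0] None True [[12.2, 17.0, 40.0], [21.6, 20.4, 50.0]]
20 47 29 26.0 [ 6.6 26.1 22.7] [12.9  0.9 10.2] [-7.0, 21.0, -44.0, -152.0, -23.0, 60.0] None True [[8.9, 16.8, 40.9], [18.6, 20.3, 50.6]]
20 47 32 29.0 [ 3.6 26.1 22.7] [11.6  0.9  9.1] [-7.0, 21.0, -43.0, -152.0, -23.0, 60.0] None True [[11.9, 16.8, 39.8], [21.6, 20.3, 49.4]]
```

```bash
cat > plan.py <<'E'
from pr import *
W0=Ro.from_euler('z',NY)
def rows(qs,q0=None):
    """joint waypoints -> rows in groups of 5, relative to commanded pose at group start"""
    p0,r0=fk(qs[0],KK)
    for i in range(1,len(qs),5):
        for q in qs[i:i+5]:
            p,r=fk(q,KK)
            print('1,'+','.join(f'{v:g}' for v in np.r_[np.round(r0.inv().apply(p-p0)*1000,1),np.round((r0.inv()*r).as_rotvec(degrees=True),1)]),end=', ')
        print();p0,r0=p,r
E
python3 - <<'E'
from plan import *
for psi,th in((13,43.5),(14,44),(15,45)):
  R=toolG(psi,th);W=W0*R
  F=R.apply([[x,y,0] for x in(-9.5,9.5) for y in(-21,21)]);i=F[:,2].argmin();cy=-np.sign(F[i,1])*6
  T0,c0=tipfor(R,31,cy,0);T1,c1=tipfor(R,31,cy,.36)
  print(psi,th,T0.round(1),T1.round(1),(F[i]+T0).round(1),clear(R,T0,0)[0],clear(R,T1,.36)[0])
  q1=ik(tcp(fr(N,NY,T1),W,.178),W)[0];q0=ik(tcp(fr(N,NY,T0),W,.178),W,q0=q1)[0]
  print(q1.round(1),q0.round(1))
  for v in((-10,0,5),(-30,0,30),(-20,0,40),(-40,0,40),(-50,20,60),(-60,0,60),(-40,0,60)):
    a=ik(tcp(fr(N,NY,T0+v),W,.178),W,q0=q0); print(v,a[0].round(1) if a else None, clear(R,T0+v,0)[0])
for T in(tool,tool2):
  for q in ik(np.array([.47,.18,.36]),T(NY,0),n=10): print("down",T.__name__,q.round(0))
E
```

```text
13 43.5 [31.   6.  54.8] [31.   6.  42.3] [ 26.2 -14.7  46. ] [ 5.5 28.  25.8] [10.2  3.  13.3]
[  -4.1   21.2  -48.1 -171.8  -22.9   76.3] [  -4.    19.4  -47.2 -170.9  -20.2   75.3]
(-10, 0, 5) [  -3.8   18.2  -48.2 -171.3  -20.    75.4] [15.5 32.9 30.7]
(-30, 0, 30) [  -3.2   13.5  -48.7 -170.6  -15.9   74.1] [32.8 57.5 55.2]
(-20, 0, 40) [  -3.2   12.7  -46.  -167.9  -12.4   71.4] [18.7 67.4 65.2]
(-40, 0, 40) [  -2.9   11.5  -49.  -170.3  -14.2   73.6] [33.7 67.4 65.2]
(-50, 20, 60) None [37.8 85.  82.8]
(-60, 0, 60) [  -2.2    7.4  -49.3 -169.6  -10.3   72.2] [47.8 87.3 85.1]
(-40, 0, 60) [  -2.4    8.7  -45.9 -166.    -8.3   68.8] [27.8 87.3 85.1]
14 44 [31.   6.  55.1] [31.   6.  42.4] [ 26.5 -14.7  46. ] [ 5.3 27.5 25.1] [10.5  2.4 12.5]
[  -4.6   21.2  -47.5 -169.   -23.    74.1] [  -4.5   19.4  -46.4 -167.8  -20.1   72.7]
(-10, 0, 5) [  -4.3   18.2  -47.4 -168.1  -19.8   72.8] [15.3 32.5 30.1]
(-30, 0, 30) [  -3.6   13.4  -47.5 -166.5  -15.2   70.4] [32.7 57.  54.6]
(-20, 0, 40) [  -3.3   12.5  -44.3 -162.7  -11.2   66.3] [18.6 66.9 64.5]
(-40, 0, 40) [  -3.2   11.4  -47.6
[... 377 characters left out ...]
4 -166.7  -24.3   72.6] [  -5.    19.6  -46.3 -165.2  -21.3   70.8]
(-10, 0, 5) [  -4.8   18.4  -47.2 -165.4  -21.    70.8] [15.4 31.4 28.9]
(-30, 0, 30) [  -4.    13.6  -47.1 -163.3  -16.1   67.7] [32.6 55.9 53.4]
(-20, 0, 40) [  -3.4   12.6  -43.6 -159.   -11.8   62.9] [18.5 65.8 63.2]
(-40, 0, 40) [  -3.5   11.5  -47.  -162.1  -13.9   66.1] [33.3 65.8 63.2]
(-50, 20, 60) [  -0.7    9.2  -48.5 -169.8  -12.9   71.6] [37.5 83.  80.4]
(-60, 0, 60) [  -2.     7.1  -45.7 -157.9   -8.4   60.5] [47.5 85.7 83.1]
(-40, 0, 60) [-1.000e-01  8.300e+00 -3.980e+01 -1.487e+02 -3.600e+00  4.990e+01] [27.5 85.7 83.1]
down tool [  43.    6.  -24.   -0.  -59. -146.]
down tool2 [ 43.   6. -24.  -0. -59.  34.]
```

```bash
cat > path.py <<'E'
from plan import *
def plan(qa,qb,n,lift,j5mid):
    t=np.linspace(0,1,n+1)[:,None];b=np.sin(np.pi*t[:,0])
    Q=qa+(qb-qa)*t; Q[:,1]+=lift*b; Q[:,4]+=(j5mid-(qa[4]+qb[4])/2)*b
    wp=[fk(q,KK) for q in Q]
    st=[np.linalg.norm(wp[i+1][0]-wp[i][0])*1000 for i in range(n)];an=[np.degrees((wp[i].__getitem__(1).inv()*wp[i+1][1]).magnitude()) for i in range(n)]
    cl=[]
    for p,r in wp:
        Rn=W0.inv()*r;tip=W0.inv().apply(p+r.apply([0,0,.178])-N)*1000
        cl.append(np.r_[clear(Rn,tip,0)[0],tip[2]])
    print("step",max(st),"ang",max(an),"clear",np.min(cl,0),"jmin",Q.min(0).round(0),Q.max(0).round(0));return Q
E
python3 - <<'E'
from path import *
qa=np.array(pose()[2]["joint_pos"]);qb=np.array([-3.6,13.4,-47.5,-166.5,-15.2,70.4])
for n,l,j in((25,-10,-18),(25,-15,-15),(25,-15,-22),(30,-15,-18)): plan(qa,qb,n,l,j)
rows(plan(qa,qb,25,-15,-15))
E
```

```text
step 47.91581949041847 ang 7.6993238256764664 clear [26.        49.8       42.4        8.2455901] jmin [  -4.   -0.  -58. -166.  -27.  -46.] [ 33.  13. -48.  96. -15.  70.]
step 47.73947629363821 ang 7.678440672696561 clear [32.4        53.9        50.         36.52852895] jmin [  -4.   -5.  -58. -166.  -27.  -46.] [ 33.  13. -48.  96. -14.  70.]
step 50.75226305119428 ang 7.79476022914731 clear [32.4        56.4        53.4        35.03306023] jmin [  -4.   -5.  -58. -166.  -27.  -46.] [ 33.  13. -48.  96. -15.  70.]
step 41.010387967831996 ang 6.390321078728686 clear [32.4        55.4        51.4        36.37232617] jmin [  -4.   -5.  -58. -166.  -27.  -46.] [ 33.  13. -48.  96. -15.  70.]
step 47.73947629363821 ang 7.678440672696561 clear [32.4        53.9        50.         36.52852895] jmin [  -4.   -5.  -58. -166.  -27.  -46.] [ 33.  13. -48.  96. -14.  70.]
1,21.7,42,6.6,-1.9,-3,6.8, 1,35.8,85.1,11.5,-3.2,-6,13.7, 1,42.3,127.9,14.7,-3.8,-9,20.7, 1,41.4,168.8,16.8,-3.8,-11.9,27.7, 1,33.6,206.6,17.9,-3.3,-14.7,34.8, 
1,8.2,35.2,3.2,0.9,-3.1,6.9, 1,9.2,69.2,7.3,2,-6,13.7, 1,3.4,100.6,12.1,3.4,-8.8,20.5, 1,-8.6,128.5,17.3,4.9,-11.5,27.3, 1,-26.1,151.9,22.7,6.5,-13.9,34, 
1,-6.5,27.5,6,1.7,-2.4,6.7, 1,-19,52.1,13.2,3.3,-4.6,13.4, 1,-36.9,72.5,21.1,5,-6.6,20.1, 1,-59.3,88,29.3,6.5,-8.4,26.9, 1,-85,97.6,37.6,8,-10,33.7, 
1,-19.4,18.8,10.8,1.7,-1.4,6.8, 1,-43.1,32.2,22.5,3.4,-2.5,13.6, 1,-69.8,39.1,35.2,5.1,-3.4,20.5, 1,-98.2,38.9,48.6,7,-4.1,27.4, 1,-126.4,30.9,62.6,9,-4.5,34.3, 
1,-28.8,4,17.8,2.4,-0.3,6.9, 1,-58.9,-0.2,37,5,-0.5,13.7, 1,-88.5,-13,57.4,7.9,-0.5,20.5, 1,-115.7,-34.5,78.4,11.1,-0.2,27.3, 1,-138.9,-64.1,99.2,14.5,0.2,34,
```

```bash
M='python3 -m inch'
$M '[1,21.7,42,6.6,-1.9,-3,6.8, 1,35.8,85.1,11.5,-3.2,-6,13.7, 1,42.3,127.9,14.7,-3.8,-9,20.7, 1,41.4,168.8,16.8,-3.8,-11.9,27.7, 1,33.6,206.6,17.9,-3.3,-14.7,34.8]'
$M '[1,8.2,35.2,3.2,0.9,-3.1,6.9, 1,9.2,69.2,7.3,2,-6,13.7, 1,3.4,100.6,12.1,3.4,-8.8,20.5, 1,-8.6,128.5,17.3,4.9,-11.5,27.3, 1,-26.1,151.9,22.7,6.5,-13.9,34]'
python3 - <<'E'
from path import *
qa=np.array(pose()[2]["joint_pos"]);print(qa.round(1));qb=np.array([-3.6,13.4,-47.5,-166.5,-15.2,70.4])
rows(plan(qa,qb,15,-3,-15))
E
```

```text
clock: 7.35
tool_pos: [0.4663, 0.012, 0.3132]
orientation: [-165.5, -18.9, -50.6]
force: [0.6, -0.6, 1.1]
opening: 0.0005
gripper_force: 0.0
clock: 7.85
tool_pos: [0.3533, -0.0731, 0.2478]
orientation: [-155.5, 6.0, -78.0]
force: [-0.1, -1.9, -0.3]
opening: 0.0003
gripper_force: 0.0
[ 18.   -5.1 -53.5 -10.2 -16.9   1.8]
step 42.21730265151495 ang 7.542042324918598 clear [32.4        52.3        46.8        25.77401858] jmin [  -4.   -5.  -53. -166.  -17.    2.] [ 18.  13. -48. -10. -15.  70.]
1,-7.1,29.8,10.1,0.5,-2.3,6.7, 1,-20.5,56.1,19.9,1.4,-4.5,13.5, 1,-39.4,77.5,29.3,2.5,-6.6,20.2, 1,-62.6,93.3,38.2,3.8,-8.4,27, 1,-89,102.6,46.7,5.3,-10,33.8, 
1,-20,18,11.4,1.7,-1.6,6.8, 1,-44.2,30.2,23.4,3.6,-2.9,13.6, 1,-71.3,35.7,35.8,5.6,-4.1,20.4, 1,-99.7,33.9,48.6,7.8,-5,27.3, 1,-127.9,24.5,61.5,10.1,-5.6,34.1, 
1,-29.2,2.8,17,2.6,-0.5,6.8, 1,-59.5,-2.3,35.1,5.5,-0.8,13.6, 1,-89.2,-15.8,53.9,8.6,-0.9,20.3, 1,-116.8,-37.5,72.8,11.8,-0.8,27.1, 1,-140.7,-67.1,91.2,15.3,-0.5,33.7,
```

Run:
```python
from path import *
qa=np.array(pose()[2]["joint_pos"]);qb=np.array([-3.6,13.4,-47.5,-166.5,-15.2,70.4])
rows(plan(qa,qb,15,-10,-14))
```

```text
step 42.752206087811906 ang 7.781786924616431 clear [32.4        57.3        54.9        65.37696353] jmin [  -4.   -8.  -53. -166.  -17.    2.] [ 18.  13. -48. -10. -14.  70.]
1,-7.7,26.8,3,2.2,-2.5,6.6, 1,-21.4,49.8,6.9,4.6,-5,13.2, 1,-40.2,68.2,11.6,7,-7.3,19.7, 1,-63.2,81.2,16.9,9.4,-9.5,26.2, 1,-89.2,88.5,22.5,11.7,-11.4,32.8, 
1,-20.8,17.1,8.9,2.2,-1.6,6.6, 1,-45.1,29.2,19.6,4.3,-2.9,13.2, 1,-71.7,35.4,31.9,6.3,-3.9,20, 1,-99.2,35.2,45.8,8.2,-4.4,26.8, 1,-125.8,28.1,61.4,10,-4.5,33.8, 
1,-25.5,4.4,20.3,2.2,0.3,6.9, 1,-50.9,0.9,43.6,4.7,1,13.8, 1,-74.4,-10.7,69.6,7.5,2.1,20.8, 1,-94.1,-30.6,97.7,10.6,3.5,27.6, 1,-108.4,-58.3,126.9,14,5.2,34.4,
```

```bash
M='python3 -m inch'
$M '[1,-7.7,26.8,3,2.2,-2.5,6.6, 1,-21.4,49.8,6.9,4.6,-5,13.2, 1,-40.2,68.2,11.6,7,-7.3,19.7, 1,-63.2,81.2,16.9,9.4,-9.5,26.2, 1,-89.2,88.5,22.5,11.7,-11.4,32.8]' >/dev/null
$M '[1,-20.8,17.1,8.9,2.2,-1.6,6.6, 1,-45.1,29.2,19.6,4.3,-2.9,13.2, 1,-71.7,35.4,31.9,6.3,-3.9,20, 1,-99.2,35.2,45.8,8.2,-4.4,26.8, 1,-125.8,28.1,61.4,10,-4.5,33.8]'
python3 - <<'E'
from path import *
qa=np.array(pose()[2]["joint_pos"]);print(qa.round(1));qb=np.array([-3.6,13.4,-47.5,-166.5,-15.2,70.4])
rows(plan(qa,qb,5,-1,-14))
E
```

```text
clock: 8.85
tool_pos: [0.3019, 0.1428, 0.2076]
orientation: [-167.2, 47.8, -142.6]
force: [-1.6, 0.8, -0.9]
opening: 0.0004
gripper_force: 0.0
[   3.5   -1.3  -49.5 -114.7  -14.1   48. ]
step 43.15565502590085 ang 7.741147552009915 clear [32.4        57.3        54.9        85.40197719] jmin [  -4.   -1.  -49. -166.  -15.   48.] [   3.   13.  -48. -115.  -14.   70.]
1,-25,3.6,19.9,2.4,0.5,6.9, 1,-50.4,-0.2,42.1,5,1.2,13.8, 1,-74.1,-11.6,67.5,7.7,2.3,20.7, 1,-93.8,-30.9,95.8,10.6,3.6,27.6, 1,-107.7,-58.2,126.2,13.9,5.2,34.5,
```

```bash
M='python3 -m inch'
$M '[1,-25,3.6,19.9,2.4,0.5,6.9, 1,-50.4,-0.2,42.1,5,1.2,13.8, 1,-74.1,-11.6,67.5,7.7,2.3,20.7, 1,-93.8,-30.9,95.8,10.6,3.6,27.6, 1,-107.7,-58.2,126.2,13.9,5.2,34.5]'
cat > pp.py <<'E'
from plan import *
Rn=toolG(14,44);W=W0*Rn
p,r,o=pose();print(o["joint_pos"].round(1),"off",np.round(np.degrees((r.inv()*W).magnitude()),2),"tip nest",(W0.inv().apply(p+r.apply([0,0,.178])-N)*1000).round(1),"F",o["force"].round(1))
for T in([31,6,70],[31,6,56],[31,6,43]):
    P=tcp(fr(N,NY,T),W,.178);W2=W; H=W*Ro.from_euler('z',180,degrees=True)
    W2=W if (r.inv()*W).magnitude()<1.5 else H
    print(T,*shift(P,W2))
E
python3 pp.py
python3 - <<'E'
from h import *
s=ctrl.snapshot("scene");cv2.imwrite("pics/s3.png",cv2.resize(s["frame"][150:310,180:390,::-1],None,fx=3,fy=3))
E
```

```text
clock: 9.35
tool_pos: [0.4768, 0.1686, 0.2129]
orientation: [170.3, 43.1, 167.4]
force: [-0.3, 0.6, 1.1]
opening: 0.0003
gripper_force: 0.0
[  -3.7   13.5  -47.4 -166.6  -15.2   70.5] off 0.1 tip nest [ 2.4  5.2 84.8] F [-0.3  0.6  1.1]
[31, 6, 70] [-10.8  -4.5  30.1] [-0.08  0.01 -0.06]
[31, 6, 56] [-1.2 -6.2 40.2] [-0.08  0.01 -0.06]
[31, 6, 43] [ 7.7 -7.8 49.5] [-0.08  0.01 -0.06]
```

View pics/s3.png

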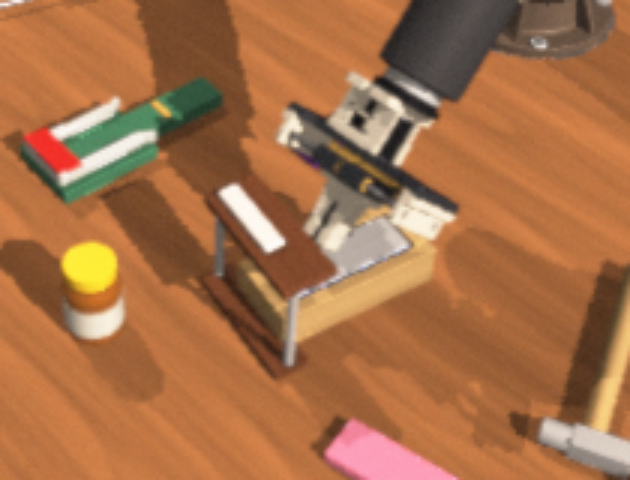

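The fingers at crop (330,235) point in front of and below the shelf edge, with the plate clear under them. Next I go in and press.

```bash
M='python3 -m inch'
$M '[1,-3.6,-1.5,10,0,0,0,1,-7.2,-3,20,0,0,0,1,-10.8,-4.5,30.1,0,0,0,1,-6,-5.3,35,0,0,0,1,-1.2,-6.2,40.2,0,0,0]'
python3 pp.py
$M '[1,1.4,-0.3,1.4,0,0,0,1,2.7,-0.5,2.9,0,0,0,1,4.1,-0.7,4.3,0,0,0,1,4.1,-0.7,4.3,0,0,0]'
python3 pp.py
```

```text
clock: 9.9
tool_pos: [0.5028, 0.164, 0.1831]
orientation: [170.5, 43.2, 167.9]
force: [-0.3, 0.3, -0.1]
opening: 0.0005
gripper_force: 0.0
[  -4.4   19.3  -46.6 -167.7  -20.1   72.8] off 0.28 tip nest [28.6  6.9 55.1] F [-0.3  0.3 -0.1]
[31, 6, 70] [-11.9   0.9  -9.2] [ 0.1  -0.03  0.26]
[31, 6, 56] [-2.3 -0.7  0.8] [ 0.1  -0.03  0.26]
[31, 6, 43] [ 6.6 -2.3 10.2] [ 0.1  -0.03  0.26]
clock: 10.3
tool_pos: [0.5031, 0.1639, 0.178]
orientation: [170.4, 43.2, 167.7]
force: [-0.3, -1.5, 4.7]
opening: 0.0003
gripper_force: 2.4
[  -4.5   20.   -47.1 -168.4  -21.5   73.5] off 0.23 tip nest [29.1  6.9 50.2] F [-0.3 -1.5  4.7]
[31, 6, 70] [-15.2   1.6 -13.1] [0.1  0.08 0.19]
[31, 6, 56] [-5.6 -0.1 -3. ] [0.1  0.08 0.19]
[31, 6, 43] [ 3.3 -1.7  6.3] [0.1  0.08 0.19]
```

```bash
M='python3 -m inch'
$M '[1,1.4,-0.3,1.4,0,0,0,1,2.7,-0.5,2.9,0,0,0,1,4.1,-0.7,4.3,0,0,0,1,5.5,-1,5.8,0,0,0,1,5.5,-1,5.8,0,0,0]'
python3 pp.py
python3 - <<'E'
from h import *
s=ctrl.snapshot("scene");cv2.imwrite("pics/s4.png",cv2.resize(s["frame"][170:280,210:350,::-1],None,fx=4,fy=4))
E
```

```text
clock: 10.8
tool_pos: [0.5045, 0.1636, 0.1709]
orientation: [170.3, 43.4, 167.6]
force: [1.3, -2.1, 5.8]
opening: 0.0006
gripper_force: 3.3
[  -4.6   21.2  -47.7 -169.2  -23.4   74.4] off 0.33 tip nest [31.   6.9 43.5] F [ 1.3 -2.1  5.8]
[31, 6, 70] [-19.1   2.7 -19.1] [0.1  0.28 0.15]
[31, 6, 56] [-9.5  1.  -9.1] [0.1  0.28 0.15]
[31, 6, 43] [-0.5 -0.6  0.3] [0.1  0.28 0.15]
```

View pics/s4.png

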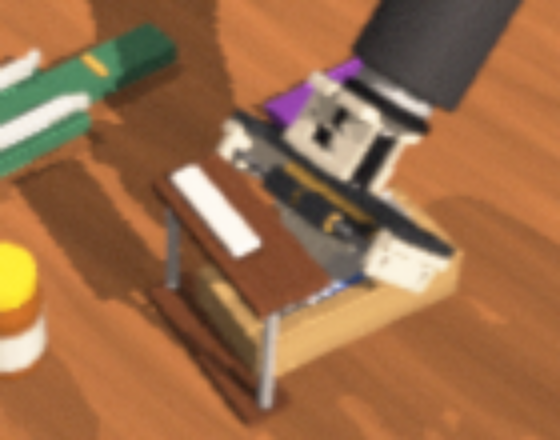

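```bash
M='python3 -m inch'
$M '[1,1.4,-0.3,1.4,0,0,0,1,2.7,-0.5,2.9,0,0,0,1,3.5,-0.6,3.6,0,0,0,1,3.5,-0.6,3.6,0,0,0]'
python3 - <<'E'
from h import *
s=ctrl.snapshot("scene");t=ctrl.snapshot("top")
for x in(s,t):print([(np.round(d["location"],4).tolist(),round(d["p"],2)) for d in ctrl.mark_of(x,"plate_near")[:4]])
f=s["frame"][190:270,250:340,::-1];cv2.imwrite("pics/s5.png",cv2.resize(f,None,fx=6,fy=6))
E
```

```text
clock: 11.25
tool_pos: [0.5049, 0.1635, 0.1664]
orientation: [170.3, 43.5, 167.6]
force: [2.1, -3.7, 7.9]
opening: 0.0004
gripper_force: 4.5
[([0.6827, 0.4624, 0.0047], 0.92), ([0.6154, -0.1556, 0.0031], 0.69)]
[([0.6823, 0.4584, 0.0077], 0.62)]
```

View pics/s5.png

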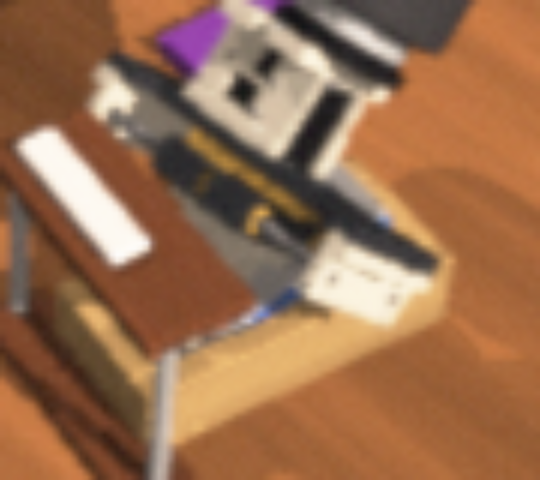

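```bash
M='python3 -m inch'
$M '[1,0,0,-10,0,0,0,1,0,0,-25,0,0,0,1,0,0,-40,0,0,0,1,0,0,-52,0,0,0,1,0,0,-52,0,0,0]'
python3 - <<'E'
from path import *
p,r,o=pose();print(o["joint_pos"].round(1),"tip nest",(W0.inv().apply(p+r.apply([0,0,.178])-N)*1000).round(1))
s=ctrl.snapshot("scene");t=ctrl.snapshot("top")
for x in(s,t):print([(np.round(d["location"],4).tolist(),round(d["p"],2)) for d in ctrl.mark_of(x,"plate_near")[:4]])
# where would level/tilted plate near-end top edge project in scene
for b in(0,.2,.3,.36,.42):
    c,sn=np.cos(b),np.sin(b);X=[]
    for lx,ly,lz in((-95,25,16),(-95,-25,16),(-95,25,2)): X.append(fr(N,NY,[-10+c*lx+sn*lz,ly,30-sn*lx+c*lz]))
    print(b,proj(s,np.array(X)).round(0).tolist())
f=s["frame"][180:280,220:340,::-1];cv2.imwrite("pics/s6.png",cv2.resize(f,None,fx=5,fy=5))
E
```

```text
clock: 11.95
tool_pos: [0.4651, 0.1631, 0.2027]
orientation: [170.5, 43.2, 167.8]
force: [0.0, 0.1, -0.5]
opening: 0.0004
gripper_force: 0.0
[  -4.7   14.1  -49.1 -165.2  -17.5   70.4] tip nest [-8.  -2.2 74.6]
[([0.6811, 0.4609, 0.0045], 0.66), ([0.5076, 0.1888, 0.0753], 0.58), ([0.6251, 0.1583, 0.1113], 0.21)]
[([0.6828, 0.4604, 0.0103], 0.88)]
0 [[317.0, 231.0], [307.0, 221.0], [316.0, 234.0]]
0.2 [[316.0, 227.0], [307.0, 217.0], [316.0, 230.0]]
0.3 [[315.0, 226.0], [306.0, 216.0], [316.0, 228.0]]
0.36 [[315.0, 225.0], [305.0, 215.0], [316.0, 227.0]]
0.42 [[314.0, 224.0], [305.0, 214.0], [315.0, 226.0]]
```

View pics/s6.png

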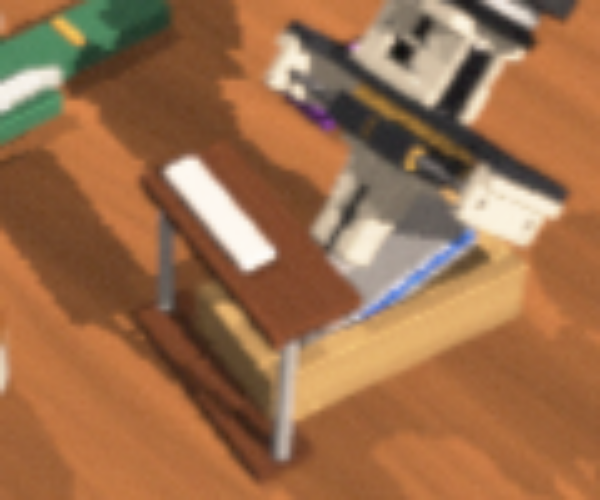

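The near end now stands clearly out of the pocket at crop (480,235), with the plate still tipped after letting go (bed about 0.36 rad from the measured near-end height). Next I unwind the wrist and go to the grasp.

```bash
sed -i 's/clear(Rn,tip,0)/clear(Rn,tip,.4)/; s/def plan(qa,qb,n,lift,j5mid)/def plan(qa,qb,n,lift,j5mid,G=N,GY=NY)/' path.py
cat > gr.py <<'E'
from path import *
bed=.36;L=-70;c,s=np.cos(bed),np.sin(bed)
G=np.array([-10+c*L+s*9,0,30-s*L+c*9])   # mid-thickness point, nest frame
tipG=np.array([G[0],0,48.])
E
python3 - <<'E'
from gr import *
print(G)
qa=np.array(pose()[2]["joint_pos"])
for T in(tool,tool2):
  W=T(NY,0)
  for up in(0,75):
    for q in ik(tcp(fr(N,NY,tipG+[0,0,up]),W,.178),W,n=15): print(T.__name__,up,q.round(1).tolist())
W=tool2(NY,0);qb=ik(tcp(fr(N,NY,tipG+[0,0,75]),W,.178),W,n=15)[0]
for n,l,j in((20,-10,-35),(20,-20,-25),(20,-25,-20),(20,-25,-35)):
    try: Q=plan(qa,qb,n,l,j)
    except Exception as e: print(e)
rows(plan(qa,qb,20,-20,-25))
E
```

```text
[-72.34230956   0.          63.08226774]
tool 0 [39.3, 20.0, -26.8, 0.0, -43.2, -141.8]
tool 75 [39.3, 14.8, -22.3, -0.0, -52.9, -141.8]
tool2 0 [39.3, 20.0, -26.8, -0.0, -43.2, 38.2]
tool2 75 [39.3, 14.8, -22.3, 0.0, -52.9, 38.2]
step 34.06107203801065 ang 9.92234843328057 clear [43.         15.1        43.8        73.00178949] jmin [  -5.    5.  -49. -165.  -53.   38.] [ 39.  15. -22.   0. -18.  71.]
step 31.537421190207375 ang 10.072699803931389 clear [42.2        15.1        43.8        73.00178949] jmin [  -5.   -5.  -49. -165.  -53.   38.] [ 39.  15. -22.   0. -18.  71.]
step 34.64752634699471 ang 10.958792625288192 clear [42.5        15.1        43.8        73.00178949] jmin [  -5.  -10.  -49. -165.  -53.   38.] [ 39.  15. -22.   0. -16.  71.]
step 37.68703695021684 ang 11.14082969895965 clear [33.9        15.1        43.8        73.00178949] jmin [  -5.  -10.  -49. -165.  -53.   38.] [ 39.  15. -22.   0. -18.  71.]
step 31.537421190207375 ang 10.072699803931389 clear [42.2        15.1        43.8        73.00178949] jmin [  -5.   -5.  -49. -165.  -53.   38.] [ 39.  15. -22.   0. -18.  71.]
1,4.1,18,-25.6,-4.2,-3.5,-8.2, 1,9.3,30.5,-49.8,-8,-7,-16.5, 1,14.5,38,-71.8,-11.4,-10.4,-24.8, 1,19.1,41.2,-91,-14.6,-13.8,-33.1, 1,22.2,40.7,-107.2,-17.5,-17,-41.3, 
1,-2,0.8,-13.3,-2.9,-2.8,-8.2, 1,-3.3,-1.6,-24.1,-5.9,-5.2,-16.4, 1,-4.2,-6.7,-32.2,-9,-7.3,-24.4, 1,-5.2,-13.9,-37.3,-12.4,-9,-32.3, 1,-6.3,-22.5,-39.6,-16,-10.2,-40.1, 
1,5,-8.1,-2.2,-4.4,-1.2,-7.4, 1,10.8,-17.3,-1.6,-9.3,-2.1,-14.6, 1,17.2,-27.4,1.6,-14.7,-2.6,-21.6, 1,24,-38.3,7.7,-20.8,-2.7,-28.4, 1,30.6,-50.1,16.5,-27.3,-2.5,-35, 
1,13.8,-10.4,5.3,-7.2,0,-6.3, 1,27.6,-23.1,12.6,-14.7,0.4,-12.4, 1,40.8,-38.8,21.6,-22.5,1.2,-18.4, 1,52.5,-57.9,32.5,-30.5,2.4,-24.4, 1,61.9,-80.7,45,-38.4,4.3,-30.3,
```

Run:
```python
from gr import *
qa=np.array(pose()[2]["joint_pos"]);W=tool2(NY,0);qb=ik(tcp(fr(N,NY,tipG+[0,0,75]),W,.178),W,n=15)[0]
rows(plan(qa,qb,25,-20,-25))
```

```text
step 25.5346592603548 ang 8.060866264712981 clear [41.3        15.1        43.8        73.00178949] jmin [  -5.   -5.  -49. -165.  -53.   38.] [ 39.  15. -22.   0. -18.  71.]
1,3.2,14.8,-20.5,-3.4,-2.8,-6.6, 1,7.1,26.1,-40.3,-6.5,-5.6,-13.2, 1,11.4,34.1,-58.9,-9.4,-8.4,-19.8, 1,15.5,39,-75.9,-12.1,-11.1,-26.4, 1,19.1,41.2,-91,-14.6,-13.8,-33.1, 
1,-1.7,3.6,-12.9,-2.4,-2.4,-6.6, 1,-2.8,4.7,-24.2,-4.8,-4.7,-13.2, 1,-3.7,3.7,-33.9,-7.1,-6.8,-19.8, 1,-4.5,0.7,-41.8,-9.5,-8.7,-26.3, 1,-5.6,-3.8,-47.8,-11.9,-10.3,-32.8, 
1,0.9,-4.8,-5.2,-2.7,-1.5,-6.3, 1,2.4,-10.8,-8.8,-5.7,-2.7,-12.5, 1,4.3,-17.7,-10.5,-9,-3.7,-18.5, 1,6.6,-25.4,-10.5,-12.6,-4.5,-24.4, 1,9.1,-33.7,-8.7,-16.5,-5,-30.3, 
1,7.1,-6.7,1,-4.4,-0.6,-5.6, 1,14.6,-14.2,3.6,-9.1,-0.9,-11, 1,22.4,-22.4,7.9,-14.2,-1.1,-16.3, 1,30.3,-31.4,13.8,-19.6,-1.1,-21.5, 1,37.9,-41.3,21.4,-25.3,-0.8,-26.6, 
1,12.1,-9.4,4.4,-6,0.2,-4.9, 1,24.1,-20.7,9.8,-12.3,0.7,-9.7, 1,35.7,-34.3,16.1,-18.6,1.4,-14.4, 1,46.4,-50.3,23.2,-25.1,2.5,-19.1, 1,55.7,-69.1,31,-31.5,4,-23.8,
```

```bash
M='python3 -m inch'
$M '[1,3.2,14.8,-20.5,-3.4,-2.8,-6.6, 1,7.1,26.1,-40.3,-6.5,-5.6,-13.2, 1,11.4,34.1,-58.9,-9.4,-8.4,-19.8, 1,15.5,39,-75.9,-12.1,-11.1,-26.4, 1,19.1,41.2,-91,-14.6,-13.8,-33.1]' | grep force
$M '[1,-1.7,3.6,-12.9,-2.4,-2.4,-6.6, 1,-2.8,4.7,-24.2,-4.8,-4.7,-13.2, 1,-3.7,3.7,-33.9,-7.1,-6.8,-19.8, 1,-4.5,0.7,-41.8,-9.5,-8.7,-26.3, 1,-5.6,-3.8,-47.8,-11.9,-10.3,-32.8]' | grep force
$M '[1,0.9,-4.8,-5.2,-2.7,-1.5,-6.3, 1,2.4,-10.8,-8.8,-5.7,-2.7,-12.5, 1,4.3,-17.7,-10.5,-9,-3.7,-18.5, 1,6.6,-25.4,-10.5,-12.6,-4.5,-24.4, 1,9.1,-33.7,-8.7,-16.5,-5,-30.3]' | grep force
$M '[1,7.1,-6.7,1,-4.4,-0.6,-5.6, 1,14.6,-14.2,3.6,-9.1,-0.9,-11, 1,22.4,-22.4,7.9,-14.2,-1.1,-16.3, 1,30.3,-31.4,13.8,-19.6,-1.1,-21.5, 1,37.9,-41.3,21.4,-25.3,-0.8,-26.6]' | grep force
$M '[0,12.1,-9.4,4.4,-6,0.2,-4.9, 0,24.1,-20.7,9.8,-12.3,0.7,-9.7, 0,35.7,-34.3,16.1,-18.6,1.4,-14.4, 0,46.4,-50.3,23.2,-25.1,2.5,-19.1, 0,55.7,-69.1,31,-31.5,4,-23.8]'
python3 - <<'E'
from gr import *
p,r,o=pose();print(o["joint_pos"].round(1));W=tool2(NY,0)
for up in(75,30,0):print(shift(tcp(fr(N,NY,tipG+[0,0,up]),W,.178),W))
s=ctrl.snapshot("scene");t=ctrl.snapshot("top")
for x in(s,t):
  for k in("plate_near","plate"):print(k,[(np.round(d["location"],4).tolist(),round(d["p"],2)) for d in ctrl.mark_of(x,k)[:4]])
f=s["frame"][180:280,220:340,::-1];f2=t["frame"][140:240,160:280,::-1];cv2.imwrite("pics/s7.png",cv2.resize(np.hstack([f,f2]),None,fx=3.3,fy=3.3))
E
```

```text
force: [-0.3, -0.1, -1.0]
gripper_force: 0.0
force: [-1.1, 0.2, -0.4]
gripper_force: 0.0
force: [-0.2, 0.4, -0.4]
gripper_force: 0.0
force: [-1.3, -0.2, 0.1]
gripper_force: 0.0
clock: 14.65
tool_pos: [0.5269, 0.1832, 0.3002]
orientation: [179.5, -0.1, -12.3]
force: [-0.0, -0.6, -0.1]
opening: 0.035
gripper_force: 0.0
[ 39.4  14.9 -22.4   0.5 -53.   38. ]
(array([-0.4,  0.6, -0.8]), array([ 0.52, -0.06,  0.24]))
(array([-0.5,  0.2, 44.2]), array([ 0.52, -0.06,  0.24]))
(array([-0.5, -0. , 74.2]), array([ 0.52, -0.06,  0.24]))
plate_near [([0.5057, 0.188, 0.0748], 0.85), ([0.6807, 0.4609, 0.0019], 0.82)]
plate [([0.7008, 0.3828, -0.0042], 0.9), ([0.5692, 0.1738, 0.0379], 0.78), ([0.3769, 0.0193, -0.0002], 0.73)]
plate_near [([0.3022, 0.0306, 0.0084], 0.98), ([0.6844, 0.458, 0.0095], 0.37)]
plate [([0.5696, 0.1756, 0.0403], 0.86), ([0.3834, 0.0213, 0.0042], 0.59)]
```

View pics/s7.png

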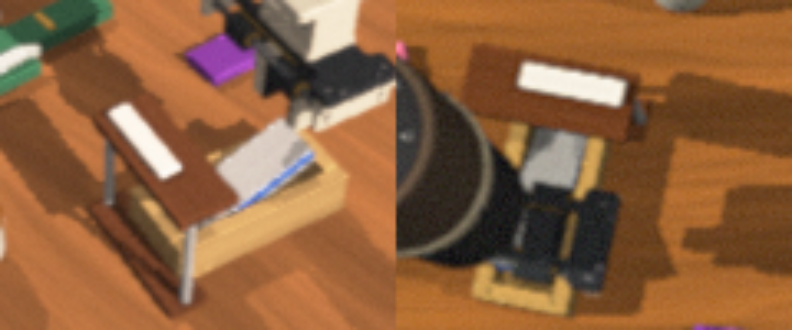

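The scene crop shows the tipped plate, with its raised near end at (300,140). The measured near end (0.505, 0.188, 0.075) gives a bed angle of about 0.39. I'll grasp there.

```bash
M='python3 -m inch'
$M '[0,-0.5,0,0,0.5,0,0.2,0,-0.5,0,0,0.5,0,0.2,0,-0.5,0,20,0.5,0,0.2,0,-0.5,0,30,0.5,0,0.2,0,-0.5,0,40,0.5,0,0.2]'
$M '[0,0,0,12,0,0,0,0,0,0,23,0,0,0,0,0,0,33,0,0,0,0,0,0,33,0,0,0]'
$M '[1,0,0,0,0,0,0,1,0,0,0,0,0,0,1,0,0,0,0,0,0,1,0,0,0,0,0,0,1,0,0,0,0,0,0]'
$M '[1,0,0,0,0,0,0,1,0,0,0,0,0,0,1,0,0,0,0,0,0]'
```

```text
clock: 15.45
tool_pos: [0.5256, 0.1825, 0.261]
orientation: [-179.6, -0.1, -12.7]
force: [-0.6, 0.9, -0.2]
opening: 0.0871
gripper_force: 0.0
clock: 15.85
tool_pos: [0.5254, 0.1827, 0.2266]
orientation: [-179.8, -0.0, -12.6]
force: [0.1, -0.5, -0.2]
opening: 0.0876
gripper_force: 0.0
clock: 16.35
tool_pos: [0.5259, 0.183, 0.2286]
orientation: [-179.6, -0.1, -12.6]
force: [0.0, 0.7, 0.8]
opening: 0.053
gripper_force: 0.0
clock: 16.65
tool_pos: [0.5258, 0.1827, 0.2285]
orientation: [-179.7, -0.1, -12.6]
force: [-0.9, -2.8, 3.9]
opening: 0.0495
gripper_force: 30.0
```

```bash
M='python3 -m inch'
$M '[1,-10,0,-5,0,0,0,1,-24,0,-11,0,0,0,1,-38,0,-17,0,0,0,1,-52,0,-23,0,0,0,1,-66,0,-30,0,0,0]'
$M '[1,-10,0,-30,0,0,0,1,-10,0,-70,0,0,0,1,-10,0,-90,0,0,0,1,-10,0,-90,0,0,0]'
python3 - <<'E'
from gr import *
p,r,o=pose();print(o["joint_pos"].round(1),o["force"].round(1),o["moment"].round(2))
s=ctrl.snapshot("scene");t=ctrl.snapshot("top")
for x in(s,t):
  for k in("plate_near","plate"):print(k,[(np.round(d["location"],4).tolist(),round(d["p"],2)) for d in ctrl.mark_of(x,k)[:4]])
f=s["frame"][130:270,220:390,::-1];cv2.imwrite("pics/s8.png",cv2.resize(f,None,fx=3.5,fy=3.5))
E
```

```text
clock: 17.15
tool_pos: [0.4603, 0.1975, 0.2583]
orientation: [-179.6, -0.1, -12.6]
force: [-0.7, 0.1, -2.9]
opening: 0.0496
gripper_force: 30.0
clock: 17.55
tool_pos: [0.4511, 0.1998, 0.3516]
orientation: [-179.3, -0.3, -12.6]
force: [-0.1, 0.6, -3.5]
opening: 0.0498
gripper_force: 30.0
[ 46.7   5.6 -26.4  -0.1 -57.3  30.8] [-0.1  0.6 -3.5] [-0.01  0.38  0.04]
plate_near [([0.3039, 0.0322, 0.0037], 0.94), ([0.6817, 0.4605, 0.0003], 0.83), ([0.4322, 0.2051, 0.1965], 0.61)]
plate [([0.4936, 0.1944, 0.1603], 0.96), ([0.3774, 0.0228, -0.0016], 0.77), ([0.6985, 0.3812, -0.0033], 0.58), ([0.6156, -0.1567, 0.0014], 0.35)]
plate_near [([0.4293, 0.2042, 0.1975], 0.69), ([0.3056, 0.0293, 0.0087], 0.66), ([0.6879, 0.4584, 0.0104], 0.57)]
plate [([0.4929, 0.1887, 0.1595], 0.87), ([0.6945, 0.3878, -0.0015], 0.81), ([0.3795, 0.0182, 0.0017], 0.81)]
```

View pics/s8.png

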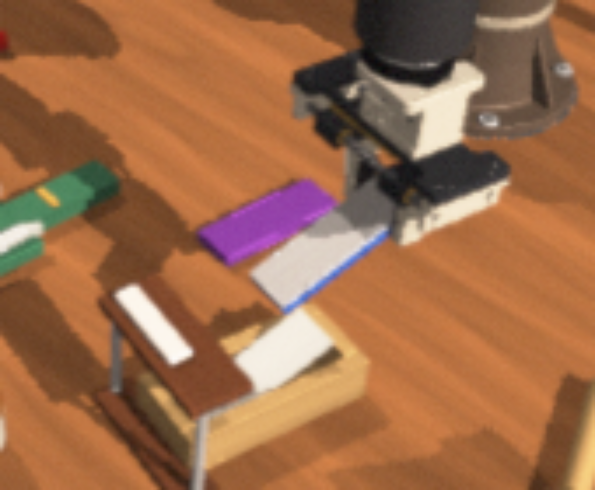

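The plate hangs firmly in the fingers, crop (330,235), at about 23.5° pitch with the grip at plate x of about -50. Next I carry it over the holder.

```bash
cat > lay.py <<'E'
from path import *
PT=23.5;ZG=.1645;GX=-50
WL=tool2(HY,PT)
def laytcp(cx,h,y=0): return tcp(fr(Hm,HY,[cx+GX,y,7+h]),WL,ZG)
E
python3 - <<'E'
from lay import *
qa=np.array(pose()[2]["joint_pos"])
for cx,h in((-115,70),(-110,0),(-60,0),(-20,0)):
    print(cx,laytcp(cx,h).round(3),[q.round(1).tolist() for q in ik(laytcp(cx,h),WL,n=10)])
qb=ik(laytcp(-110,70),WL,n=10)[0]
for n in (10,):
    Q=plan(qa,qb,n,0,(qa[4]+qb[4])/2)
    for q in Q:
        p,r=fk(q,KK);print(p.round(3),r.apply([0,0,.178])[2].round(3))
    rows(Q)
E
```

```text
-115 [ 0.386 -0.138  0.248] []
-110 [ 0.391 -0.138  0.178] []
-60 [ 0.44  -0.142  0.178] []
-20 [ 0.48  -0.145  0.178] []Traceback (most recent call last):
  File "<stdin>", line 5, in <module>
IndexError: list index out of range
```

Run:
```python
from lay import *
for th in(0,6,12,18):
  for cx in(-110,-85,-60,-20):
    W=tool2(HY,th);P=tcp(fr(Hm,HY,[cx+GX,0,7]),W,ZG)
    print(th,cx,P.round(3),[q.round(1).tolist() for q in ik(P,W,n=6)])
```

```text
0 -110 [ 0.456 -0.143  0.192] [[6.3, 17.0, -38.6, -0.0, -34.4, 79.5]]
0 -85 [ 0.481 -0.145  0.192] [[5.7, 18.8, -35.6, -0.0, -35.6, 80.1]]
0 -60 [ 0.506 -0.146  0.192] [[5.2, 20.6, -32.4, -0.0, -36.9, 80.6]]
0 -20 [ 0.546 -0.149  0.192] [[4.5, 23.4, -27.4, -0.0, -39.2, 81.3]]
6 -110 [ 0.439 -0.142  0.191] [[7.2, 14.4, -44.5, 2.8, -25.2, 76.1]]
6 -85 [ 0.464 -0.143  0.191] [[6.6, 16.2, -41.4, 2.5, -26.5, 77.0]]
6 -60 [ 0.489 -0.145  0.191] [[6.0, 18.1, -38.2, 2.3, -27.8, 77.9]]
6 -20 [ 0.529 -0.148  0.191] [[5.2, 20.9, -33.1, 1.9, -30.1, 79.0]]
12 -110 [ 0.422 -0.14   0.188] [[8.0, 12.2, -52.3, 10.4, -14.0, 67.9]]
12 -85 [ 0.447 -0.142  0.188] [[7.3, 14.1, -48.8, 8.9, -15.6, 70.2]]
12 -60 [ 0.472 -0.144  0.188] [[6.7, 15.9, -45.3, 7.7, -17.2, 72.0]]
12 -20 [ 0.512 -0.147  0.188] [[5.8, 18.8, -39.8, 6.2, -19.7, 74.4]]
18 -110 [ 0.405 -0.139  0.183] []
18 -85 [ 0.43  -0.141  0.183] []
18 -60 [ 0.455 -0.143  0.183] []
18 -20 [ 0.495 -0.146  0.183] []
```

```bash
sed -i 's/^WL=.*/WL=tool2(HY,10)/' lay.py
python3 - <<'E'
from lay import *
qa=np.array(pose()[2]["joint_pos"])
qb=ik(laytcp(-108,65),WL,n=10)[0];print(qb.round(1))
Q=plan(qa,qb,10,0,(qa[4]+qb[4])/2);print([ (fk(q,KK)[0]).round(2).tolist() for q in Q[::2]])
rows(Q)
E
```

```text
[  7.9   6.  -43.9   4.1 -30.3  74.5]
step 37.361688194655535 ang 1.4514256692791543 clear [ 86.5        113.8        141.2         78.70509533] jmin [  8.   6. -44.  -0. -57.  31.] [ 47.   6. -27.   4. -30.  74.]
[[0.45, 0.2, 0.35], [0.47, 0.13, 0.33], [0.48, 0.06, 0.31], [0.47, -0.01, 0.29], [0.46, -0.08, 0.27], [0.43, -0.14, 0.25]]
1,17.8,31.2,10.4,0.6,0.8,-0.7, 1,33,63.5,20.5,1,1.8,-1.5, 1,45.4,96.9,30.3,1.4,2.7,-2.3, 1,55.1,131,39.9,1.6,3.7,-3.1, 1,61.9,165.5,49.2,1.7,4.8,-3.9, 
1,0.8,35.2,8.2,-0,1,-0.9, 1,-1.2,70.1,15.8,-0.1,2.1,-1.8, 1,-6,104.6,23,-0.4,3.1,-2.7, 1,-13.5,138.3,29.6,-0.7,4.1,-3.6, 1,-23.6,171,35.8,-1.2,5.1,-4.6,
```

```bash
M='python3 -m inch'
$M '[1,17.8,31.2,10.4,0.6,0.8,-0.7, 1,33,63.5,20.5,1,1.8,-1.5, 1,45.4,96.9,30.3,1.4,2.7,-2.3, 1,55.1,131,39.9,1.6,3.7,-3.1, 1,61.9,165.5,49.2,1.7,4.8,-3.9]' >/dev/null
$M '[1,0.8,35.2,8.2,0,1,-0.9, 1,-1.2,70.1,15.8,-0.1,2.1,-1.8, 1,-6,104.6,23,-0.4,3.1,-2.7, 1,-13.5,138.3,29.6,-0.7,4.1,-3.6, 1,-23.6,171,35.8,-1.2,5.1,-4.6]'
$M '[1,0,0,0,0,0,0,1,0,0,0,0,0,0]' >/dev/null
python3 - <<'E'
from lay import *
p,r,o=pose();print(o["joint_pos"].round(1),o["force"].round(1))
hf=lambda X:(Ro.from_euler('z',-HY).apply(np.array(X)-Hm)*1000).round(1)
s=ctrl.snapshot("scene");t=ctrl.snapshot("top")
print("grip",hf(p+r.apply([0,0,ZG])))
for x in(s,t):
  for k in("plate_near","plate","home","guide_mouth","catch_top"):print(k,[(hf(d["location"]).tolist(),round(d["p"],2)) for d in ctrl.mark_of(x,k)[:4] if d["location"][1]<-.05])
for h in (65,35,0): print(h,shift(laytcp(-108,h),WL))
f=s["frame"][140:230,165:290,::-1];f2=t["frame"][140:260,270:360,::-1];cv2.imwrite("pics/s9.png",np.hstack([cv2.resize(f,(500,360)),cv2.resize(f2,(270,360))]))
E
```

```text
clock: 18.85
tool_pos: [0.4292, -0.1419, 0.2536]
orientation: [-180.0, -10.1, -4.2]
force: [0.6, 0.1, -2.9]
opening: 0.0498
gripper_force: 30.0
[  7.8   6.1 -43.9   4.1 -30.2  74.4] [ 0.2  0.3 -2.5]
grip [-157.9   -0.3   71.9]
plate_near [([-178.9, 2.2, 78.8], 0.69)]
plate [([-109.8, -0.9, 54.7], 0.55)]
home [([-4.4, -1.2, -0.9], 0.82)]
guide_mouth [([-42.4, -1.8, -1.4], 0.85), ([-3.2, 0.5, -21.3], 0.46)]
catch_top [([-84.2, 0.7, 3.6], 0.77)]
plate_near []
plate [([-107.5, -2.8, 54.8], 0.73)]
home [([-110.8, -0.2, 53.8], 0.64), ([2.6, 1.2, -0.5], 0.6)]
guide_mouth [([-45.7, -0.7, 0.2], 0.77)]
catch_top [([-86.2, -2.4, 6.9], 0.59)]
65 (array([-0.8,  0.6,  0.7]), array([-0.08, -0.18, -0.04]))
35 (array([-6.1,  0.6, 30.2]), array([-0.08, -0.18, -0.04]))
0 (array([-12.2,   0.7,  64.7]), array([-0.08, -0.18, -0.04]))
```

View pics/s9.png

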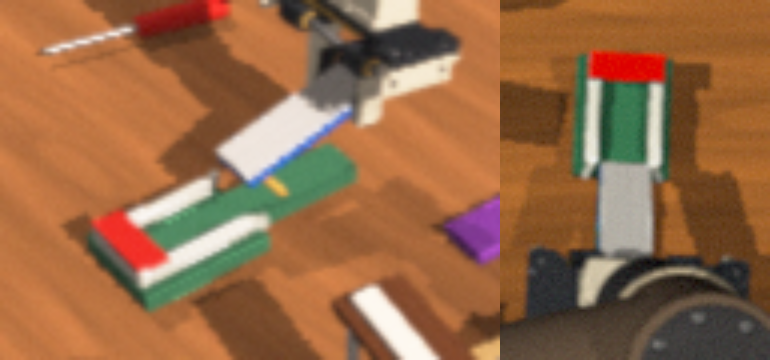

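The plate is centred over the open bar and points into the guide mouth: scene crop far end at (235,165), top crop at (627,165). Now I lower it in steps and watch the force.

```bash
M='python3 -m inch'
$M '[1,-2,0.3,10,0,0,0,1,-4,0.6,20,0,0,0,1,-6.1,0.6,30.2,0,0,0,1,-6.1,0.6,30.2,0,0,0]'
$M '[1,-0.9,0,5,0,0,0,1,-1.8,0,10,0,0,0,1,-1.8,0,10,0,0,0]'|grep -E "pos|^force"
$M '[1,-0.9,0,4,0,0,0,1,-1.4,0,7.5,0,0,0,1,-1.4,0,7.5,0,0,0]'|grep -E "pos|^force"
```

```text
clock: 20.05
tool_pos: [0.4287, -0.141, 0.2229]
orientation: [-179.9, -10.0, -4.3]
force: [-0.5, -1.3, -3.5]
opening: 0.0497
gripper_force: 30.0
tool_pos: [0.4297, -0.1409, 0.2138]
force: [-0.2, 0.2, 0.2]
tool_pos: [0.4292, -0.141, 0.2059]
force: [-2.6, -0.5, 1.1]
```

```bash
M='python3 -m inch'
$M '[1,-0.7,0,4,0,0,0,1,-1.3,0,7.5,0,0,0,1,-1.3,0,7.5,0,0,0]'|grep -E "pos|^force"
$M '[1,-0.7,0,3,0,0,0,1,-1,0,5.5,0,0,0,1,-1,0,5.5,0,0,0]'|grep -E "pos|^force"
python3 - <<'E'
from lay import *
hf=lambda X:(Ro.from_euler('z',-HY).apply(np.array(X)-Hm)*1000).round(1)
s=ctrl.snapshot("scene");t=ctrl.snapshot("top")
for x in(s,t):
  for k in("plate_near","plate"):print(k,[(hf(d["location"]).tolist(),round(d["p"],2)) for d in ctrl.mark_of(x,k)[:4] if d["location"][1]<-.05])
E
```

```text
tool_pos: [0.4293, -0.141, 0.1981]
force: [-1.5, -0.2, 1.0]
tool_pos: [0.4292, -0.141, 0.1926]
force: [-2.6, -0.6, 0.9]
plate_near [([-179.6, -0.8, 12.1], 0.84)]
plate [([-108.4, -0.6, 1.6], 0.94)]
plate_near []
plate [([-106.5, -0.7, 2.5], 0.9)]
```

```bash
M='python3 -m inch'
$M '[1,-0.5,0,2.5,0,0,0,1,-0.7,0,4,0,0,0,1,-0.7,0,4,0,0,0]'|grep -E "pos|^force"
$M '[1,9.9,0,1.7,0,0,0,1,19.7,0,3.5,0,0,0,1,19.7,0,3.5,0,0,0]'|grep -E "pos|^force"
$M '[1,9.9,0,1.7,0,0,0,1,19.7,0,3.5,0,0,0,1,19.7,0,3.5,0,0,0]'|grep -E "pos|^force"
python3 - <<'E'
from lay import *
hf=lambda X:(Ro.from_euler('z',-HY).apply(np.array(X)-Hm)*1000).round(1)
s=ctrl.snapshot("scene");t=ctrl.snapshot("top")
for x in(s,t):
  for k in("plate_near","plate"):print(k,[(hf(d["location"]).tolist(),round(d["p"],2)) for d in ctrl.mark_of(x,k)[:4] if d["location"][1]<-.05])
E
```

```text
tool_pos: [0.4294, -0.1409, 0.1887]
force: [-2.4, 1.4, -0.1]
tool_pos: [0.4515, -0.1423, 0.1893]
force: [1.6, -1.4, -1.5]
tool_pos: [0.4713, -0.1438, 0.1892]
force: [0.4, -0.6, -0.4]
plate_near [([-138.1, 1.7, 11.5], 0.75)]
plate [([-68.0, 0.7, 0.7], 0.87), ([-121.3, -297.9, -18.4], 0.66)]
plate_near [([4.6, -7.5, -17.3], 0.42)]
plate [([-64.8, -1.9, 1.9], 0.56)]
```

```bash
M='python3 -m inch'
$M '[1,9.5,0,3.7,0,0,0,1,19.4,0,5.4,0,0,0,1,19.4,0,5.4,0,0,0]'|grep -E "pos|^force"
$M '[1,9.9,0,1.7,0,0,0,1,19.7,0,3.5,0,0,0,1,19.7,0,3.5,0,0,0]'|grep -E "pos|^force"
$M '[0,0,0,0,0,0,0,0,0,0,0,0,0,0,0,0,0,0,0,0,0,0,0,0,0,0,0,0]'
python3 - <<'E'
from lay import *
hf=lambda X:(Ro.from_euler('z',-HY).apply(np.array(X)-Hm)*1000).round(1)
p,r,o=pose();print("tip",hf(p+r.apply([0,0,.178])))
s=ctrl.snapshot("scene");t=ctrl.snapshot("top")
for x in(s,t):
  for k in("plate_near","plate"):print(k,[(hf(d["location"]).tolist(),round(d["p"],2)) for d in ctrl.mark_of(x,k)[:4] if d["location"][1]<-.05])
W=tool2(HY,0)
for X in([-62,0,60],[-110,0,60],[-110,0,8],[-84,0,8]): 
    P=tcp(fr(Hm,HY,X),W,.178);print(X,*shift(P,W),len(ik(P,W,n=4)))
E
```

```text
tool_pos: [0.4911, -0.1454, 0.1872]
force: [1.2, -0.7, -0.2]
tool_pos: [0.5112, -0.1468, 0.1873]
force: [2.1, -1.0, -1.4]
clock: 23.75
tool_pos: [0.509, -0.1469, 0.1872]
orientation: [-179.9, -10.2, -4.3]
force: [0.3, 0.4, -1.0]
opening: 0.0762
gripper_force: 0.0
tip [-75.3   0.1  -8. ]
plate_near [([-97.6, -0.4, 5.9], 0.92)]
plate [([-26.4, -0.1, -2.0], 0.81), ([-122.2, -298.1, -18.9], 0.52)]
plate_near []
plate []
[-62, 0, 60] [ 56.4  -0.3 -61.8] [ -0.08 -10.18  -0.05] 1
[-110, 0, 60] [  9.2  -0.2 -70.3] [ -0.08 -10.18  -0.05] 1
[-110, 0, 8] [ -0.   -0.2 -19.1] [ -0.08 -10.18  -0.05] 1
[-84, 0, 8] [ 25.6  -0.2 -14.5] [ -0.08 -10.18  -0.05] 1
```

```bash
M='python3 -m inch'
$M '[0,6,0,-35,0,0,0,0,12,0,-68,0,0,0,1,3,0,-70,0,-5,0,1,-5.6,0,-72.9,0,-10.2,0,1,-5.6,0,-72.9,0,-10.2,0]'
$M '[1,0,0,0,0,0,0,1,0,0,0,0,0,0,1,0,0,0,0,0,0,1,0,0,0,0,0,0]'|grep -E "open|^force"
cat > ph.py <<'E'
from lay import *
hf=lambda X:(Ro.from_euler('z',-HY).apply(np.array(X)-Hm)*1000).round(1)
p,r,o=pose();print("tip",hf(p+r.apply([0,0,.178])),o["force"].round(1),o["opening"])
s=ctrl.snapshot("scene");t=ctrl.snapshot("top")
for x in(s,t):
  for k in("plate_near","plate","catch_top"):print(k,[(hf(d["location"]).tolist(),round(d["p"],2)) for d in ctrl.mark_of(x,k)[:4] if -.25<d["location"][1]<-.05])
W=tool2(HY,0)
for X in([-125,0,9],[-84.5,0,9]): 
    P=tcp(fr(Hm,HY,X),W,.178);print(X,*shift(P,W))
E
python3 ph.py
```

```text
clock: 24.55
tool_pos: [0.4911, -0.1456, 0.2583]
orientation: [-179.9, 0.1, -4.3]
force: [0.8, -0.3, 0.2]
opening: 0.0686
gripper_force: 0.0
force: [0.9, 1.0, -0.0]
opening: 0.0374
tip [-125.1   -0.    59.7] [ 0.9  1.  -0. ] 0.03738815969029307
plate_near [([-98.2, 0.3, 8.7], 0.55)]
plate [([-30.6, -0.5, -4.1], 0.76)]
catch_top [([-82.7, -2.0, 5.7], 0.64)]
plate_near []
plate [([-23.8, -0.0, -2.3], 0.7)]
catch_top []
[-125, 0, 9] [-0.  -0.2 50.9] [-0.08  0.02 -0.05]
[-84.5, 0, 9] [40.5 -0.2 50.9] [-0.08  0.02 -0.05]
```

```bash
M='python3 -m inch'
$M '[1,0,0,0,0,0,0,1,0,0,0,0,0,0,1,0,0,20,0,0,0,1,0,-0.2,40,0,0,0,1,0,-0.2,52.5,0,0,0]'
$M '[1,5,0,0,0,0,0,1,10,0,0,0,0,0,1,15,0,0,0,0,0,1,20,0,0,0,0,0,1,20,0,0,0,0,0]'
$M '[1,4,0,0,0,0,0,1,8,0,0,0,0,0,1,12,0,0,0,0,0,1,14,0,0,0,0,0,1,14,0,0,0,0,0]'
python3 ph.py
```

```text
clock: 25.85
tool_pos: [0.4905, -0.1453, 0.2043]
orientation: [-179.9, 0.1, -4.3]
force: [-0.2, -0.2, 0.6]
opening: 0.0005
gripper_force: 0.0
clock: 26.35
tool_pos: [0.5114, -0.1469, 0.2058]
orientation: [-179.9, -0.0, -4.3]
force: [-0.2, -0.1, 0.1]
opening: 0.0005
gripper_force: 0.2
clock: 26.85
tool_pos: [0.5253, -0.1479, 0.2054]
orientation: [-179.9, -0.0, -4.2]
force: [-1.8, 0.4, 1.9]
opening: 0.0002
gripper_force: 0.8
tip [-90.4   0.2   7.4] [-1.8  0.4  1.9] 0.00020245503178514503
plate_near [([-78.1, -0.4, 8.2], 0.89), ([-1.2, -2.1, -20.6], 0.25)]
plate [([-7.6, 0.7, -1.3], 0.56), ([-79.9, 0.4, 7.7], 0.22)]
catch_top []
plate_near []
plate []
catch_top []
[-125, 0, 9] [-34.3   0.1  -1.5] [-0.09 -0.03 -0.04]
[-84.5, 0, 9] [ 6.2  0.1 -1.5] [-0.09 -0.03 -0.04]
```

Now small steps until the stop.

```bash
M='python3 -m inch'
$M '[1,1.5,0,0,0,0,0,1,3,0,0,0,0,0,1,3,0,0,0,0,0]'|grep -E "pos|^force"
$M '[1,1,0,0,0,0,0,1,2,0,0,0,0,0,1,2,0,0,0,0,0]'|grep -E "pos|^force"
$M '[1,0.7,0,0,0,0,0,1,1.5,0,0,0,0,0,1,1.5,0,0,0,0,0]'|grep -E "pos|^force"
```

```text
tool_pos: [0.5277, -0.1481, 0.2053]
force: [-2.1, -0.3, 1.2]
tool_pos: [0.5298, -0.1482, 0.2053]
force: [-2.5, 0.3, 0.5]
tool_pos: [0.5307, -0.1483, 0.2052]
force: [-4.9, 1.3, 3.7]
```

```bash
M='python3 -m inch'
$M '[1,0.7,0,0,0,0,0,1,1.5,0,0,0,0,0,1,1.5,0,0,0,0,0]'|grep -E "pos|^force"
$M '[1,0.7,0,0,0,0,0,1,1.5,0,0,0,0,0,1,1.5,0,0,0,0,0]'|grep -E "pos|^force"
$M '[1,0.7,0,0,0,0,0,1,1.5,0,0,0,0,0,1,1.5,0,0,0,0,0]'|grep -E "pos|^force"
python3 ph.py
```

```text
tool_pos: [0.5311, -0.1484, 0.2051]
force: [-8.3, 4.0, 8.3]
tool_pos: [0.5316, -0.1485, 0.2049]
force: [-11.7, 2.9, 11.2]
tool_pos: [0.5321, -0.1486, 0.2047]
force: [-16.9, 4.2, 13.9]
tip [-85.3  -0.    6.7] [-16.9   4.2  13.9] 0.0004264039538412843
plate_near [([-71.5, 3.0, 4.3], 0.82)]
plate [([-1.8, -0.1, -0.9], 0.64)]
catch_top [([-80.7, -1.5, 6.7], 0.94)]
plate_near []
plate []
catch_top [([-84.0, -2.5, 5.9], 0.84)]
[-125, 0, 9] [-41.4  -0.2  -1.9] [-0.07  0.54 -0.11]
[-84.5, 0, 9] [-0.9 -0.3 -2.3] [-0.07  0.54 -0.11]
```

```bash
M='python3 -m inch'
$M '[1,-5,0,0,0,0,0,1,-12,0,0,0,0,0,1,-20,0,-20,0,0,0,1,-40,0,-60,0,0,0,1,-60,0,-100,0,0,0]'
python3 - <<'E'
from ph import *
f=s["frame"][165:225,180:265,::-1];f2=t["frame"][145:245,280:345,::-1];cv2.imwrite("pics/s10.png",np.hstack([cv2.resize(f,(520,367),interpolation=2),cv2.resize(f2,(239,367),interpolation=2)]))
for x,nm in((s,"scene"),(t,"top")):
  for X in([-75,25,14],[-75,-25,14],[-81,15,4],[-81,-15,4],[58,25,21.5]): print(nm,X,proj(x,fr(Hm,HY,X)).round(1))
E
```

```text
clock: 29.95
tool_pos: [0.4757, -0.1443, 0.306]
orientation: [-179.9, 0.0, -4.2]
force: [0.5, -0.6, 1.4]
opening: 0.0002
gripper_force: 0.0
tip [-1.403e+02  1.000e-01  1.080e+02] [ 0.5 -0.6  1.4] 0.00017683324674628968
plate_near [([-73.2, -2.9, 4.3], 0.67)]
plate [([-4.1, -0.6, -4.0], 0.86)]
catch_top [([-79.4, -1.3, 5.5], 0.83)]
plate_near []
plate [([3.2, -2.7, -1.8], 0.64)]
catch_top []
[-125, 0, 9] [15.   0.  97.3] [-0.07  0.11 -0.05]
[-84.5, 0, 9] [55.5 -0.  97.3] [-0.07  0.11 -0.05]
scene [-75, 25, 14] [236.5 187.6]
scene [-75, -25, 14] [228.3 180.5]
scene [-81, 15, 4] [236.2 187.6]
scene [-81, -15, 4] [231.3 183.3]
scene [58, 25, 21.5] [205.1 201.6]
top [-75, 25, 14] [301.8 208.7]
top [-75, -25, 14] [318.2 209.6]
top [-81, 15, 4] [304.6 211.2]
top [-81, -15, 4] [314.4 211.7]
top [58, 25, 21.5] [303.8 165.8]
```

View pics/s10.png

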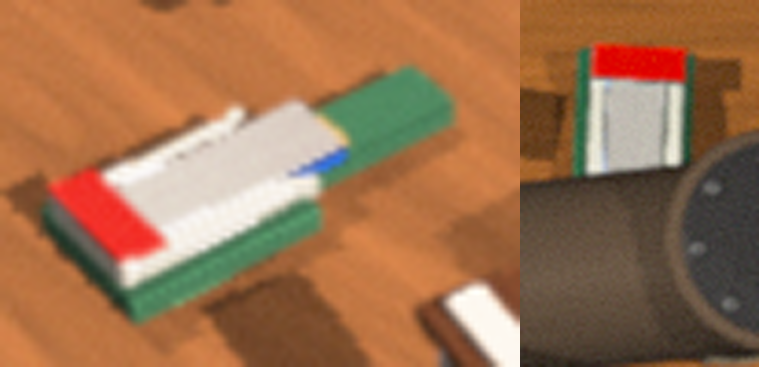

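The scene crop shows the plate between the guides, with its far end under the red lip. Brass shows behind its near end at (335,128), and the push rose stiffly at the stop. I'll check the home distance numerically with the arm moved out of the top view.

```bash
M='python3 -m inch'
$M '[1,0,-40,-10,0,0,0,1,0,-80,-20,0,0,0,1,0,-120,-30,0,0,0,1,0,-160,-40,0,0,0,1,0,-200,-40,0,0,0]'|grep pos
python3 - <<'E'
from h import *
from scipy.ndimage import map_coordinates
for n in("top","scene"):
  s=ctrl.snapshot(n);f=s["frame"].astype(float)
  def prof(xs,z,ys):
    X=np.array([[fr(Hm,HY,[x,y,z]) for y in ys] for x in xs]);px=proj(s,X)
    return np.stack([map_coordinates(f[...,c],[px[...,1],px[...,0]],order=1).mean(1) for c in range(3)],1)
  xs=np.arange(-95,-64,2.);print(n);print(np.c_[xs,prof(xs,14,np.linspace(-8,8,9))].round(0).tolist())
  xs=np.arange(50,68,2.);print(np.c_[xs,prof(xs,21.5,np.linspace(-15,15,9))].round(0).tolist())
E
python3 ph.py | grep -v '\[-'
```

```text
tool_pos: [0.4913, 0.0569, 0.346]
top
[[-95.0, 49.0, 107.0, 72.0], [-93.0, 47.0, 106.0, 73.0], [-91.0, 62.0, 104.0, 70.0], [-89.0, 95.0, 108.0, 63.0], [-87.0, 142.0, 118.0, 51.0], [-85.0, 173.0, 130.0, 39.0], [-83.0, 185.0, 134.0, 32.0], [-81.0, 176.0, 127.0, 33.0], [-79.0, 137.0, 108.0, 53.0], [-77.0, 110.0, 101.0, 81.0], [-75.0, 116.0, 119.0, 120.0], [-73.0, 147.0, 147.0, 147.0], [-71.0, 176.0, 173.0, 168.0], [-69.0, 187.0, 183.0, 175.0], [-67.0, 190.0, 186.0, 176.0], [-65.0, 191.0, 186.0, 176.0]]
[[50.0, 191.0, 189.0, 180.0], [52.0, 186.0, 187.0, 178.0], [54.0, 180.0, 171.0, 163.0], [56.0, 175.0, 140.0, 133.0], [58.0, 197.0, 96.0, 90.0], [60.0, 215.0, 53.0, 47.0], [62.0, 224.0, 18.0, 12.0], [64.0, 225.0, 5.0, 2.0], [66.0, 225.0, 3.0, 0.0]]
scene
[[-95.0, 57.0, 86.0, 61.0], [-93.0, 58.0, 87.0, 61.0], [-91.0, 59.0, 87.0, 61.0], [-89.0, 59.0, 87.0, 61.0], [-87.0, 57.0, 87.0, 61.0], [-85.0, 57.0, 86.0, 61.0], [-83.0, 60.0, 86.0, 60.0], [-81.0, 69.0, 88.0, 60.0], [-79.0, 84.0, 94.0, 65.0], [-77.0, 107.0, 106.0, 78.0], [-75.0, 136.0, 125.0, 100.0], [-73.0, 164.0, 148.0, 128.0], [-71.0, 187.0, 171.0, 155.0], [-69.0, 204.0, 187.0, 175.0], [-67.0, 212.0, 197.0, 186.0], [-65.0, 215.0, 200.0, 189.0]]
[[50.0, 226.0, 216.0, 205.0], [52.0, 226.0, 215.0, 204.0], [54.0, 226.0, 209.0, 198.0], [56.0, 226.0, 197.0, 186.0], [58.0, 230.0, 172.0, 162.0], [60.0, 234.0, 136.0, 128.0], [62.0, 237.0, 97.0, 90.0], [64.0, 239.0, 67.0, 60.0], [66.0, 241.0, 52.0, 45.0]]
plate_near []
```

```bash
python3 -c "
from plant import ctrl
print(ctrl.close_job())"
```

```text
the job is handed in; nothing more can be done
None
```

The plate is in the honing holder, against the stop to within about 1–2 mm by camera. The full width of the brass catch shows behind it, and I let go and handed the job in at about 31 s. The hand-in returned no verdict, and I did not re-measure the jar, hammer and screwdriver, though the arm never went near them.

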